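# Make up a spindle tool set on the setting stand

### The arm

A 6-joint arm with a two-finger parallel gripper is mounted at the origin on the work surface. World frame = base frame: x ahead of the robot, y to its left, z up, the work surface at z = 0. Lengths are in m, angles in rad, forces in N, time in s.
With the tool pointing down it reaches from about 0.375 to 0.975 m from the base axis. Payload 3.8 kg.
Tool frame: the origin (TCP) lies on the centre line of the jaws, within the pads' length; the fingertips stand 25 mm ahead of it and the grasp point (between the pads) lies 6 mm ahead of it; z points along the fingers, y is the direction in which the jaws open and shut (so a half turn about z gives the same grasp; the last joint's range is limited). The gripper opens to 85 mm and grips with 20 to 120 N. Pads are 22 mm wide; open, the fingers measure 114 mm over their backs; the gripper's body (76 mm by 85 mm) begins 54 mm behind the grasp point. The pads swing forward as they close: fully open they stand 13 mm farther back than shut.
Start: joints at [-0.037, 0.264, 1.604, -0, 1.274, -0.037], TCP at [0.675, -0, 0.256] pointing down, gripper open.
Joint ranges: [-2.63, 2.63], [-0.94, 2.18], [0.31, 2.57], [-1.31, 4.45], [0, 2.66], [-2.55, 2.55]. Speed limits (rad/s): [2.57, 2.57, 3.14, 3.14, 3.14, 3.14].

### API

Orientations are given as a rotation vector (axis times angle).
In Python, from workcell import bot gives the robot as it stands.
- The arm moves only by the tool servo_tool, never from a script. Its argument "moves" is a list of rows, each a list of 3 entries, a list of its own where there are three numbers: the closure in counts, from 0 (fully open) to 255 (shut), then the shift along the tool's x, y, z in m, then the turn about the tool's z in rad. A call has exactly 8 rows; each row shifts and turns the pose as measured when the row begins, along the tool's axes as they then stand; what a row does not reach is not made up. A row lasts 1/12 s, in which the tool goes at most 41.7 mm and 7.16 degrees, less where a joint would pass 70% of its speed; a pose out of reach is approached as far as the arm can. A call is refused whole if a number of a shift passes 0.0417 or a number of a turn 0.125, either way. A call with a gripper value outside its range is refused whole. The fingers move at their own pace and stop on an object; "newtons" is the grip in N (left out, the last holds). Time passes only in rows, so rows that do not move let the fingers close, or fill a call up. It gives the time, the measured TCP pose, the force and the opening at its end, in the units of the state.
- bot.read_state(): the state, without advancing time (a new reading comes with each control period).
- bot.read_camera(name): name is "scene" or "side" or "wrist"; returns a dict with "pixels" (480x640x3 uint8, red, green, blue), "depth" (480x640 float32, m along the optical axis (not along the pixel's ray), 0 where there is no reading), "intrinsics" (3x3 intrinsics, pixels), "dist" ([k1, k2, p1, p2, k3] as OpenCV has them; the pictures are not rectified), "R" (3x3) and "t" (3): a world point X has camera coordinates R X + t. Camera axes: x right, y down, z forward; pixel columns grow to the right and rows downward; lengths in m; the calibration is good to about 2 mm. A picture is of the moment at which its call begins.
- bot.finish_job(): hands the job in, once; it reports no verdict.
The state is a dict: "time": time; "q": joint angles; "joint_vel": joint speeds; "joint_torque": joint torques, N m; "tool_pos": TCP position; "tcp_rot": TCP orientation; "wrist_force": force on the tool from outside, world axes, zero at the start; "torque": the same for the moment, N m; "width": opening from 0.0 (shut) to 1.0 (fully open).
Only numpy, scipy, OpenCV 4.12 (cv2) and the standard library are available. Lean on these libraries where they do the work, as an engineer would, in place of code of your own. Each camera call takes 0.05 s, during which the arm holds its last target.

### The job

Make up the moulding tool set on the setting stand: thread over its upright shaft first the tall collar, then the cutter head, then the thin collar, and last set the cap on top over the shaft's thin stub, so that each part lies flat on the one below. Lower each part all the way down before letting go, do not let it drop, and leave the tape measure, the carton and the wrench where they are.

Things in the scene. Friction and masses are not known exactly. Their poses are not given: they have to be found in the camera images.
- stand: Setting stand fixed to the bench; origin: centre of its underside, z up the shaft. Grey base 110 mm across, 14 high; shoulder 44 across, top at z 24 mm; shaft of diameter 24 up to z 72; cone down to diameter 14 at z 76; dark stub of diameter 12 up to z 88. Built up, the undersides of tall collar, cutter head, thin collar and cap lie at z 24, 50, 66 and 78 mm.
- tall_collar: Plain steel ring, outside diameter 56 mm, bore 30 mm, height 26 mm, 0.34 kg, lying flat on the bench; origin at the centre of its underside, z up along the bore.
- cutter: Cutter head: round aluminium body, outside diameter 60 mm, bore 30, height 16, 0.25 kg, with two dark knives 6 mm wide standing out to 34 mm from the axis on its own +x and -x sides; hold it across its own y, where it is round and 60 mm wide. Lies flat on the bench; origin at the centre of its underside, z up along the bore.
- thin_collar: Plain steel ring, outside diameter 48 mm, bore 30 mm, height 12 mm, 0.09 kg, lying flat on the bench; origin at the centre of its underside, z up along the bore.
- cap: Clamping cap: dark ribbed steel cylinder, diameter 40 mm, 30 high, with a bright boss of diameter 26 and height 4 on top, 0.2 kg, standing on the bench right way up; its blind bore, open below, has diameter 20 and depth 16. No thread: it is only set down over the stub. Origin at the centre of its underside, z up.
- tape: Bystander: black tape measure standing on the bench, 66 x 36 x 60 mm high; origin at the centre of its underside.
- carton: Bystander: closed cardboard carton 95 x 65 x 45 mm high; origin at the centre of its underside.
- wrench: Bystander: steel wrench 170 mm long lying along its own x axis; origin at the centre of its underside.
Mind the look-alikes: they are no part of the job. Leave any green or orange look-alike of the cutter alone. Leave any purple look-alike of the cap alone.

How it is judged:
On the way, in this order (a step that is already met when the one before it is completed fails the run):
1. the tall collar sits on the stand's shoulder (horizontal distance between tall_collar and stand below 0.006 m and z of tall_collar in the frame of stand between 0.02 and 0.027 m and angle between tall_collar's own z axis and vertical below 0.08 rad), for 0.2 s.
2. the cutter head sits on the tall collar (horizontal distance between cutter and stand below 0.006 m and z of cutter in the frame of stand between 0.046 and 0.053 m and angle between cutter's own z axis and vertical below 0.08 rad), for 0.2 s.
3. the thin collar sits on the cutter head (horizontal distance between thin_collar and stand below 0.006 m and z of thin_collar in the frame of stand between 0.062 and 0.069 m and angle between thin_collar's own z axis and vertical below 0.08 rad), for 0.2 s.
4. the cap sits on the thin collar (horizontal distance between cap and stand below 0.007 m and z of cap in the frame of stand between 0.074 and 0.081 m and angle between cap's own z axis and vertical below 0.08 rad), for 0.2 s.
At the end, for the whole second after the job is handed in: On the shaft from below: tall collar, cutter head, thin collar, cap; each at rest (under 0.02 m/s), flat (tilt under 0.08 rad), its underside from 4 mm below to 3 mm above its seated height (24, 50, 66, 78 mm over the stand's origin), its axis within 6 mm (cap 7 mm) of the shaft's (all of step 1 and all of step 2 and all of step 3 and all of step 4 and linear speed of each of tall_collar, cutter, thin_collar, cap below 0.02 m/s); the robot touches nothing.
It fails at once if the tape measure, the carton or the wrench is shifted by more than 30 mm (distance of any of tape, carton, wrench from where it was at the start of the episode above 0.03 m).
It fails at once if a part is let fall (faster than 0.8 m/s, some 33 mm of free fall, with no finger on it) ((linear speed of tall_collar above 0.8 m/s and contact force between the fingers and tall_collar below 0.1 N) or (linear speed of cutter above 0.8 m/s and contact force between the fingers and cutter below 0.1 N) or (linear speed of thin_collar above 0.8 m/s and contact force between the fingers and thin_collar below 0.1 N) or (linear speed of cap above 0.8 m/s and contact force between the fingers and cap below 0.1 N)).
It also fails if it takes over 128 s, if anything falls off the work surface, if the arm or the gripper's body presses on something with over 40 N, if the wrist force passes 120 N, or if a joint passes its speed limit or range.

## Working session

There is one attempt and no reset: what is moved stays moved. The work goes in short steps, Python scripts to look and compute and a tool call to move; the robot and the scene stay as the last step left them, time stands still between calls to the robot, and variables do not carry over. Pictures are saved under pics/ and viewed, and the job is handed in when it is done.

Besides the shell and the picture viewer there is one more tool, called after "Request:" by a JSON object that holds its "op" and its "data", one argument or row to a line. servo_tool: Moves the arm, as the interface text tells. Its arguments: {"type":"object","properties":{"moves":{"type":"array","items":{"type":"array"}},"newtons":{"type":"number"}},"required":["moves"]}

```bash
ls; mkdir -p pics; cat > h.py <<'E'
import numpy as np, cv2, pickle
from workcell import bot
def grab(names=("scene","side")):
    d={n:bot.read_camera(n) for n in names}
    pickle.dump(d,open('last_%s.pkl'%"_".join(names),'wb'))
    return d
def ray(c,px):
    p=cv2.undistortPoints(np.array([[px]],float),np.array(c['intrinsics']),np.array(c['dist']))[0,0]
    R=np.array(c['R']);t=np.array(c['t'])
    return -R.T@t, R.T@np.array([p[0],p[1],1.0])
def onplane(c,px,z):
    o,d=ray(c,px); return o+d*(z-o[2])/d[2]
def proj(c,X):
    R=np.array(c['R']);r=cv2.Rodrigues(R)[0]
    return cv2.projectPoints(np.array(X,float).reshape(-1,1,3),r,np.array(c['t'],float),np.array(c['intrinsics']),np.array(c['dist']))[0].reshape(-1,2)
def cloud(c):
    h,w=c['depth'].shape
    u,v=np.meshgrid(np.arange(w),np.arange(h))
    p=cv2.undistortPoints(np.stack([u,v],-1).reshape(-1,1,2).astype(float),np.array(c['intrinsics']),np.array(c['dist'])).reshape(h,w,2)
    P=np.dstack([p,np.ones((h,w))])*c['depth'][...,None]
    return (P-np.array(c['t']))@np.array(c['R'])
def save(img,n): cv2.imwrite('pics/'+n,cv2.cvtColor(img,cv2.COLOR_RGB2BGR))
E
python3 - <<'E'
from h import *
d=grab(("scene","side","wrist"))
for n in d: save(d[n]['pixels'],n+'0.png'); c=d[n]; print(n,-np.array(c['R']).T@c['t'], (c['depth']>0).mean())
print(bot.read_state())
E
```

```text
pics
scene [ 1.42523022 -0.22176569  0.75555827] 0.9961490885416666
side [ 0.27042631 -0.78721082  0.86862472] 0.9960188802083333
wrist [0.67371952 0.07818125 0.37220485] 0.996123046875
{'time': 0.15, 'q': array([-3.69312464e-02,  2.64597245e-01,  1.60506088e+00,  4.85913348e-05,
        1.27368150e+00, -3.69206790e-02]), 'joint_vel': array([ 0.00115807, -0.00223097, -0.00359879,  0.00162596, -0.00050619,
       -0.00204443]), 'joint_torque': array([-4.44535381e-04, -5.15905774e+01, -3.67958951e+01, -2.06692371e-04,
        8.09489022e-03,  2.50629785e-05]), 'tool_pos': array([6.74484514e-01, 1.11091838e-05, 2.55236113e-01]), 'tcp_rot': array([-2.22054118e+00, -2.22048604e+00,  1.81322153e-03]), 'wrist_force': array([ 0.01525929, -0.95621101, -0.10037979]), 'torque': array([-0.00405322,  0.00237516, -0.00839978]), 'width': 0.9970820468552882}
```

View pics/scene0.png

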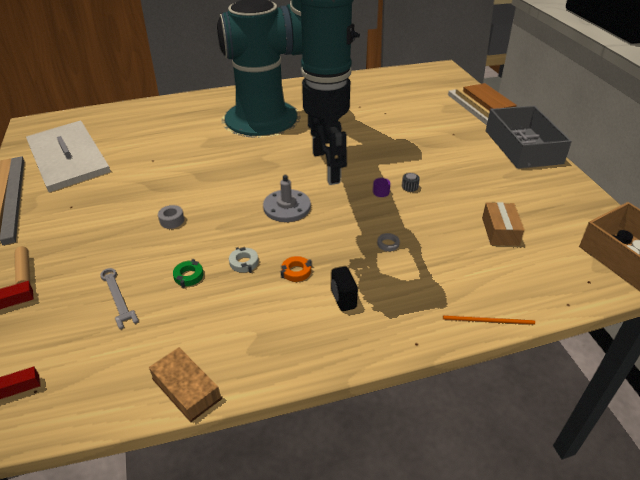

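View pics/side0.png

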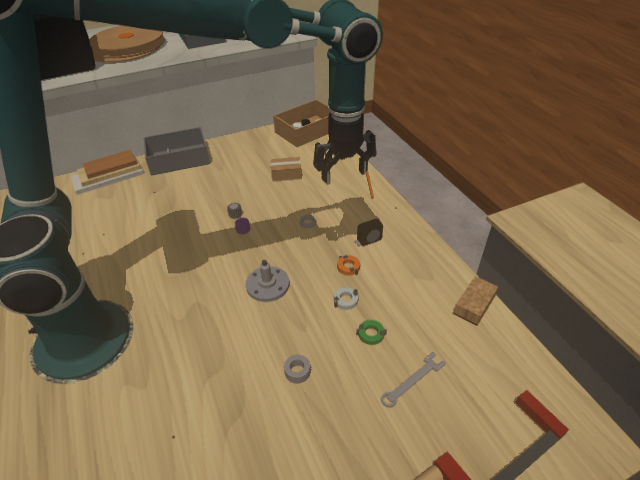

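View pics/wrist0.png

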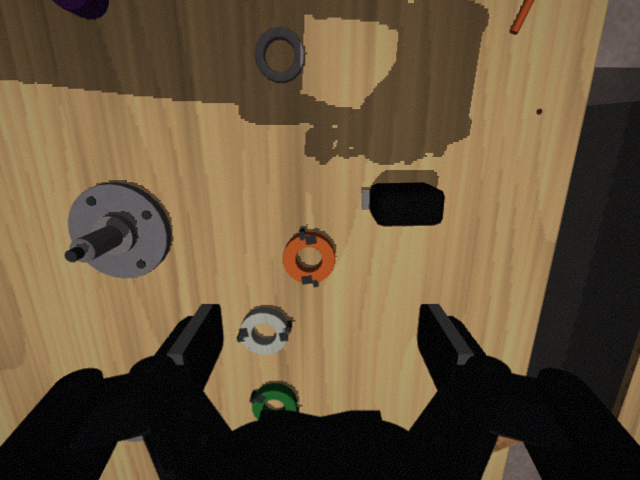

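Candidates in the scene view:
- **Tall collar:** grey ring at (171,216).
- **Cutter:** grey-white at (244,259); the look-alikes are green at (188,272) and orange at (296,268).
- **Thin collar:** dark ring at (388,241).
- **Cap:** dark grey at (411,182); the look-alike is purple at (381,187).
- **Stand:** (287,205).
- **Bystanders:** tape (344,288), carton (503,224) and wrench (118,298).

I choose the grey parts and check them in a close crop, measuring at the same time.

```bash
python3 - <<'E'
from h import *
d=pickle.load(open('last_scene_side_wrist.pkl','rb'))
a=d['scene']['pixels'][165:285,150:430]; save(cv2.resize(a,None,fx=2.8,fy=2.8,interpolation=cv2.INTER_CUBIC),'crop_scene.png')
seeds={'tall':(171,216,(297,368)),'cutter':(244,259,(346,298)),'thin':(388,241,(307,221)),'cap':(411,182,(235,210)),'stand':(287,205,(267,284)),'purple':(381,187,(243,226)),'green':(188,272,(371,331)),'orange':(296,268,(348,264)),'tape':(344,288,(370,232)),'carton':(503,224,(286,169))}
for n in('scene','side'):
    C=cloud(d[n]); m=((C[...,2]>0.006)&(d[n]['depth']>0)&(C[...,2]<.12)&(C[...,0]>.3)&(C[...,0]<1.1)).astype(np.uint8)
    k,L,st,ce=cv2.connectedComponentsWithStats(m)
    for s,v in seeds.items():
        u=v[:2] if n=='scene' else v[2]
        w=L[u[1]-8:u[1]+9,u[0]-8:u[0]+9]; w=w[w>0]
        if len(w)==0: print(n,s,'none');continue
        l=np.bincount(w).argmax(); P=C[L==l]
        zt=np.percentile(P[:,2],97); T=P[P[:,2]>zt-.004]
        r=cv2.minEnclosingCircle(T[:,:2].astype(np.float32))
        print(n,s,len(P),'ztop %.3f'%zt,'circ',np.round(r[0],4),round(r[1]*1e3,1),'all bbox',np.round(P.min(0),3),np.round(P.max(0),3))
E
```

```text
scene tall 455 ztop 0.028 circ [ 0.4248 -0.2887] 29.0 all bbox [ 0.395 -0.317  0.006] [ 0.454 -0.26   0.03 ]
scene cutter 503 ztop 0.019 circ [ 0.6053 -0.1542] 34.7 all bbox [ 0.571 -0.184  0.006] [ 0.642 -0.125  0.021]
scene thin 227 ztop 0.014 circ [0.6347 0.1495] 25.3 all bbox [0.61  0.125 0.006] [0.66  0.173 0.016]
scene cap 254 ztop 0.035 circ [0.4543 0.2751] 18.8 all bbox [0.434 0.256 0.007] [0.477 0.296 0.037]
scene stand 1287 ztop 0.077 circ [ 0.4517 -0.0276] 12.0 all bbox [ 0.392 -0.081  0.006] [0.506 0.025 0.09 ]
scene purple 276 ztop 0.036 circ [0.4559 0.2002] 19.3 all bbox [0.43  0.18  0.006] [0.478 0.22  0.039]
scene green 519 ztop 0.018 circ [ 0.6139 -0.2683] 34.8 all bbox [ 0.579 -0.298  0.006] [ 0.647 -0.24   0.02 ]
scene orange 515 ztop 0.019 circ [ 0.6617 -0.0587] 33.1 all bbox [ 0.631 -0.091  0.006] [ 0.694 -0.027  0.02 ]
scene tape 954 ztop 0.062 circ [0.7605 0.0082] 32.4 all bbox [ 0.729 -0.011  0.006] [0.796 0.026 0.064]
scene carton 1406 ztop 0.047 circ [0.6657 0.4038] 56.6 all bbox [0.61  0.359 0.006] [0.721 0.449 0.05 ]
side tall 539 ztop 0.030 circ [ 0.4242 
[... 310 characters left out ...]
.4556 0.2364] 52.9 all bbox [0.432 0.18  0.006] [0.474 0.3   0.039]
side stand 1246 ztop 0.076 circ [ 0.4476 -0.0282] 12.3 all bbox [ 0.392 -0.084  0.006] [0.502 0.027 0.09 ]
side purple 392 ztop 0.037 circ [0.4556 0.2364] 52.9 all bbox [0.432 0.18  0.006] [0.474 0.3   0.039]
side green 471 ztop 0.020 circ [ 0.6121 -0.2676] 34.1 all bbox [ 0.581 -0.298  0.006] [ 0.643 -0.238  0.023]
side orange 317 ztop 0.019 circ [ 0.6607 -0.0596] 32.6 all bbox [ 0.63  -0.092  0.006] [ 0.69  -0.023  0.022]
side tape 549 ztop 0.063 circ [0.7579 0.0088] 32.4 all bbox [ 0.718 -0.012  0.007] [0.79  0.028 0.065]
side carton 633 ztop 0.050 circ [0.6622 0.4009] 57.2 all bbox [0.609 0.357 0.006] [0.716 0.449 0.052]
```

View pics/crop_scene.png

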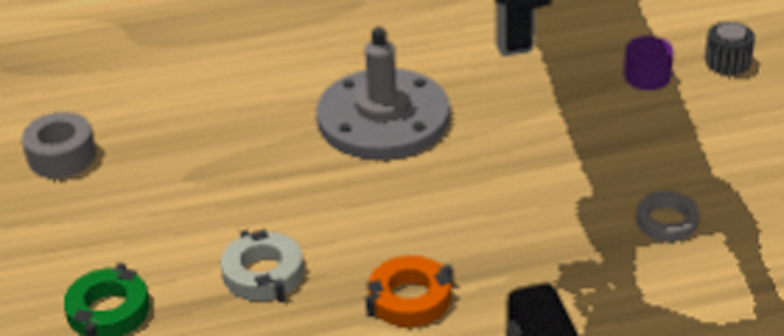

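The crop confirms the choices: the grey-white cutter with two dark knives roughly along world x, the plain steel rings, and the ribbed dark cap beside the plain purple one. I'll refine the centres from the wrist view.

```bash
cat >> h.py <<'E'
def top(c,seed,ztop,r,tol=.004,inner=None):
    """seed world xy; points near top height -> outer contour -> rays on plane -> ellipse"""
    C=cloud(c); D=np.hypot(C[...,0]-seed[0],C[...,1]-seed[1])
    m=((abs(C[...,2]-ztop)<tol)&(D<r*1.35)&(c['depth']>0)).astype(np.uint8)
    cs,_=cv2.findContours(m,cv2.RETR_EXTERNAL,cv2.CHAIN_APPROX_NONE)
    if not cs: return None
    k=max(cs,key=cv2.contourArea)[:,0,:].astype(float)
    P=np.array([onplane(c,p,ztop)[:2] for p in k])*1e3
    if len(P)<6: return None
    P0=P-P.mean(0)
    e=cv2.fitEllipse(P0.astype(np.float32)); b=cv2.minEnclosingCircle(P0.astype(np.float32))
    return np.round((np.array(e[0])+P.mean(0)),1),np.round(e[1],1),np.round(np.array(b[0])+P.mean(0),1),round(b[1],1),len(P)
E
python3 - <<'E'
from h import *
d=pickle.load(open('last_scene_side_wrist.pkl','rb'))
S={'tall':((.4245,-.2887),.026,.028),'cutter':((.604,-.155),.016,.03),'thin':((.6335,.1495),.012,.024),'cap':((.454,.2755),.030,.020),'stand':((.449,-.028),.014,.055),'stub':((.449,-.028),.088,.006),'shaft':((.449,-.028),.072,.012)}
for n in d:
  for s,v in S.items():
    try: print(n,s,top(d[n],*v))
    except Exception as e: print(n,s,'err',str(e)[:50])
# knives dir: dark points near cutter
for n in ('scene','wrist','side'):
    c=d[n];C=cloud(c);D=np.hypot(C[...,0]-.604,C[...,1]+.155)
    g=c['pixels'].max(2)
    m=(D<.036)&(D>.02)&(C[...,2]>.010)&(g<90)
    P=C[m][:,:2]-[.604,-.155]; a=np.angle(np.mean(np.exp(2j*np.arctan2(P[:,1],P[:,0]))))/2
    print(n,m.sum(),np.degrees(a))
E
```

```text
scene tall (array([ 427.3, -288.6]), array([54.4, 55.5]), array([ 429. , -287.9]), 30.7, 64)
scene cutter (array([ 607.2, -154.8]), array([57.8, 64.4]), array([ 607. , -155.6]), 36.2, 74)
scene thin (array([636.2, 147.8]), array([45.6, 49.2]), array([636.3, 147.4]), 25.4, 54)
scene cap (array([457. , 275.3]), array([38.4, 41.3]), array([457., 276.]), 22.3, 44)
scene stand (array([452.1, -28. ]), array([102.4, 106.9]), array([451.7, -28. ]), 58.1, 150)
scene stub (array([450.6, -27.1]), array([10.3, 17.4]), array([450.6, -26.7]), 8.7, 13)
scene shaft (array([450.9, -28.1]), array([20. , 31.3]), array([452.8, -30.4]), 16.2, 30)
side tall (array([ 422.7, -288. ]), array([53.5, 56.6]), array([ 423.3, -288.1]), 29.1, 71)
side cutter (array([ 603.4, -156.1]), array([57.1, 61.1]), array([ 603.3, -154.4]), 34.1, 68)
side thin (array([633.5, 148.5]), array([44.1, 50.2]), array([633.1, 147.2]), 27.1, 39)
side cap (array([452.9, 276.7]), array([36.6, 45.2]), array([452. , 275.7]), 24.7, 61)
side stand (array([446.5, -30.1]), array([103.8, 104.8]), array([447.2, -29.2]), 56.5, 152)
side stub (array([447.3, -29.1]), array([ 9.9, 13.5]), array([446.5, -29.1]), 7.0, 12)
side shaft (array([447.3, -28. ]), array([21.6, 27.4]), array([447.6, -30.3]), 14.1, 32)
wrist tall (array([ 427.4, -311. ]), array([ 7.1, 25.6]), array([ 424.1, -310.1]), 11.9, 36)
wrist cutter (array([ 604.1, -154.2]), array([58.2, 62.2]), array([ 603.8, -154.3]), 34.6, 143)
wrist thin (array([634.2, 148.8]), array([45.5, 46. ]), array([634.3, 148.7]), 23.5, 145)
wrist cap None
wrist stand (array([450.6, -26.6]), array([104.1, 105.6]), array([449.5, -27.8]), 55.6, 395)
wrist stub (array([449.6, -27. ]), array([10.5, 13.2]), array([449.7, -26.9]), 7.0, 37)
wrist shaft (array([449.7, -27.2]), array([22.4, 24.8]), array([449.5, -27.6]), 13.4, 100)
scene 51 5.707885750839542
wrist 291 3.4987837687873693
side 30 3.7061841712596024
```

Request:
{"op": "servo_tool", "data": {
  "moves": [
    [0,[-0.029,-0.025,0],0],
    [0,[-0.029,-0.025,0],0],
    [0,[-0.029,-0.025,0],0],
    [0,[-0.029,-0.025,0],0],
    [0,[-0.029,-0.025,0],0],
    [0,[-0.029,-0.025,0],0],
    [0,[-0.029,-0.025,0],0],
    [0,[-0.029,-0.025,0],0]
  ],
  "newtons": 60
}}

```text
time: 0.82
tool_pos: [0.4703, -0.2336, 0.2501]
tcp_rot: [-2.203, -2.232, 0.001]
wrist_force: [0.2, -0.1, -0.3]
width: 0.998
```

Request:
{"op": "servo_tool", "data": {
  "moves": [
    [0,[-0.028,-0.022,0.02],0],
    [0,[-0.022,-0.018,0.02],0],
    [0,[0,0,0.03],0],
    [0,[0,0,0.02],0],
    [0,[0,0,0],0],
    [0,[0,0,0],0],
    [0,[0,0,0],0],
    [0,[0,0,0],0]
  ]
}}

```text
time: 1.48
tool_pos: [0.4234, -0.2922, 0.1606]
tcp_rot: [-2.217, -2.225, 0.004]
wrist_force: [0.1, -0.1, -0.0]
width: 1.003
```

```bash
cat >> h.py <<'E'
from scipy.spatial.transform import Rotation
def delta(X):
    s=bot.read_state();R=Rotation.from_rotvec(s['tcp_rot']).as_matrix()
    print('tcp',np.round(s['tool_pos'],4),'yaw x-axis',np.round(np.degrees(np.arctan2(R[1,0],R[0,0])),2),'tilt',np.round(R[:,2],3))
    print('tool delta',np.round(R.T@(np.array(X)-s['tool_pos']),4))
E
python3 - <<'E'
from h import *
d=grab(("wrist",)); save(d['wrist']['pixels'],'w1.png')
print(top(d['wrist'],(.425,-.2885),.026,.028))
delta((.425,-.2885,.035))
E
```

```text
(array([ 422.3, -287.9]), array([54.3, 54.6]), array([ 422.3, -287.9]), 27.8, 197)
tcp [ 0.4237 -0.2923  0.1609] yaw x-axis 90.21 tilt [-0.002 -0.002 -1.   ]
tool delta [0.004  0.0015 0.1259]
```

View pics/w1.png

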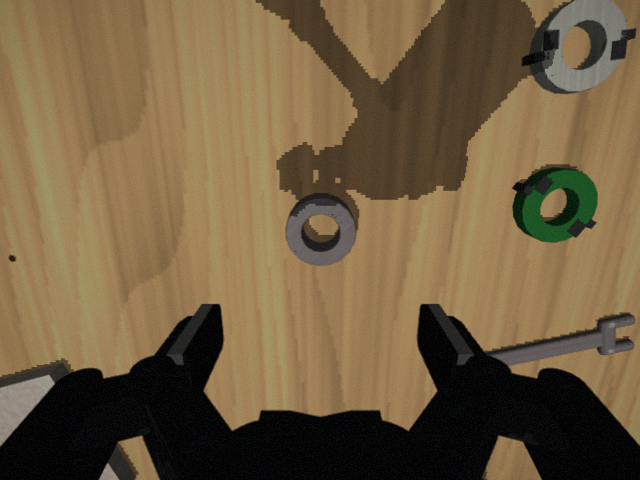

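The wrist view shows the collar top at (321,229), centred between the jaws. I'm descending.

Request:
{"op": "servo_tool", "data": {
  "moves": [
    [0,[0.004,0,0.035],0],
    [0,[0,0,0.035],0],
    [0,[0,0,0.03],0],
    [0,[0,0,0.015],0],
    [0,[0,0,0.003],0],
    [0,[0,0,0.003],0],
    [0,[0,0,0],0],
    [0,[0,0,0],0]
  ]
}}

```text
time: 2.2
tool_pos: [0.4378, -0.2938, 0.0502]
tcp_rot: [2.19, 2.214, 0.003]
wrist_force: [-0.2, 1.4, 0.3]
width: 0.999
```

```bash
python3 - <<'E'
from h import *
d=grab(); delta((.4235,-.288,.035))
a=d['scene']['pixels'][170:260,110:230];b=d['side']['pixels'][315:415,230:360]
save(np.hstack([cv2.resize(a,(400,300),interpolation=2),cv2.resize(b,(390,300),interpolation=2)]),'g1.png')
E
```

```text
tcp [ 0.438  -0.2941  0.0506] yaw x-axis 90.59 tilt [ 0.022 -0.019 -1.   ]
tool delta [ 0.0066 -0.0148  0.0152]
```

View pics/g1.png

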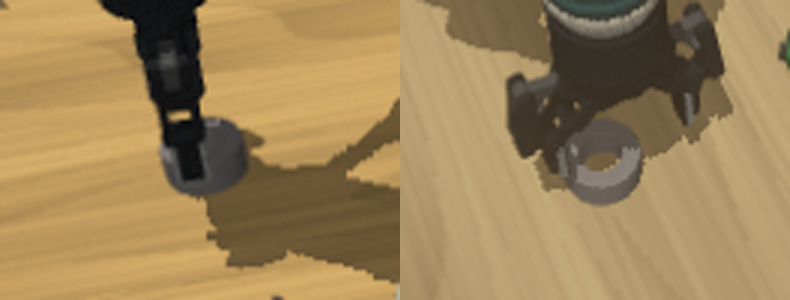

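Request:
{"op": "servo_tool", "data": {
  "moves": [
    [0,[0,0,-0.03],0],
    [0,[0,0,-0.03],0],
    [0,[0,0,-0.03],0],
    [0,[0,0,0],0],
    [0,[0,0,0],0],
    [0,[0.003,-0.007,0],0],
    [0,[0.003,-0.007,0],0],
    [0,[0,0,0],0]
  ]
}}

```text
time: 2.97
tool_pos: [0.4226, -0.2875, 0.1494]
tcp_rot: [2.184, 2.207, 0.005]
wrist_force: [0.7, 0.9, -0.2]
width: 1.002
```

```bash
python3 - <<'E'
from h import *
d=grab(("wrist",)); save(d['wrist']['pixels'],'w2.png')
print(top(d['wrist'],(.425,-.2885),.026,.028))
delta((.4235,-.288,.035)); print(bot.read_state()['q'])
E
```

```text
(array([ 422.2, -287.8]), array([54.2, 54.8]), array([ 422.1, -287.8]), 27.9, 204)
tcp [ 0.4228 -0.2876  0.1491] yaw x-axis 90.58 tilt [ 0.028 -0.024 -0.999]
tool delta [ 0.0024 -0.0025  0.1141]
[-0.64481561  0.02682148  2.08336392 -0.00234116  0.99432361 -0.65403005]
```

View pics/w2.png

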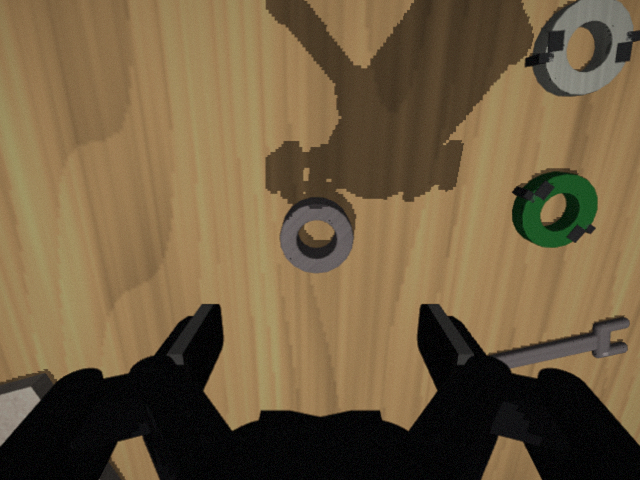

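Request:
{"op": "servo_tool", "data": {
  "moves": [
    [0,[0,0,0.005],0],
    [0,[0,0,0.005],0],
    [0,[0,0,0.005],0],
    [0,[0,0,0.005],0],
    [0,[0,0,0.005],0],
    [0,[0,0,0.005],0],
    [0,[0,0,0.005],0],
    [0,[0,0,0.005],0]
  ]
}}

```text
time: 3.68
tool_pos: [0.4218, -0.2871, 0.1012]
tcp_rot: [2.189, 2.211, 0.004]
wrist_force: [-0.2, -0.4, 0.9]
width: 1.0
```

```bash
python3 - <<'E'
from h import *
delta((.4235,-.288,.035)); s=bot.read_state(); print(s['q'],s['joint_vel'])
E
```

```text
tcp [ 0.4218 -0.2871  0.1012] yaw x-axis 90.57 tilt [ 0.023 -0.02  -1.   ]
tool delta [0.0004 0.0001 0.0662]
[-0.64521342  0.08930902  2.11873854 -0.00234494  0.90328637 -0.65389644] [-0.00125858  0.09959219  0.04191193 -0.00018644 -0.13953388 -0.00059513]
```

Request:
{"op": "servo_tool", "data": {
  "moves": [
    [0,[0,0,0.007],0],
    [0,[0,0,0.007],0],
    [0,[0,0,0.007],0],
    [0,[0,0,0.007],0],
    [0,[0,0,0.007],0],
    [0,[0,0,0.007],0],
    [0,[0,0,0.007],0],
    [0,[0,0,0.005],0]
  ]
}}

```text
time: 4.35
tool_pos: [0.4232, -0.2882, 0.041]
tcp_rot: [2.189, 2.211, 0.003]
wrist_force: [0.6, -0.1, -0.2]
width: 0.995
```

```bash
python3 - <<'E'
from h import *
delta((.4235,-.288,.035)); s=bot.read_state(); 
d=grab(('side','scene'))
a=d['scene']['pixels'][170:260,110:230];b=d['side']['pixels'][315:415,230:360]
save(np.hstack([cv2.resize(a,(400,300),interpolation=2),cv2.resize(b,(390,300),interpolation=2)]),'g2.png')
E
```

```text
tcp [ 0.4232 -0.2882  0.041 ] yaw x-axis 90.57 tilt [ 0.023 -0.02  -1.   ]
tool delta [0.0004 0.0002 0.006 ]
```

View pics/g2.png

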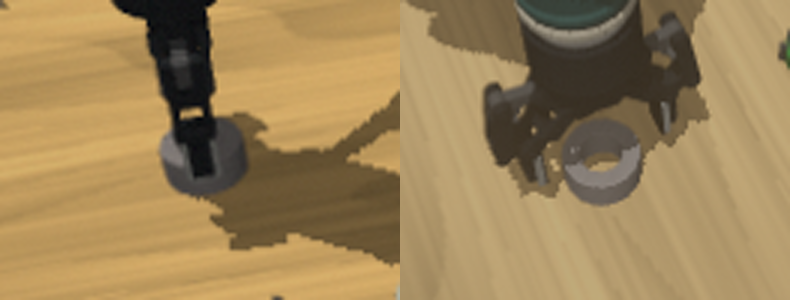

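The fingers straddle the collar in both views. I'm going down a little more and closing.

Request:
{"op": "servo_tool", "data": {
  "moves": [
    [0,[0,0,0.003],0],
    [0,[0,0,0.001],0],
    [40,[0,0,0],0],
    [80,[0,0,0],0],
    [120,[0,0,0],0],
    [160,[0,0,0],0],
    [200,[0,0,0],0],
    [255,[0,0,0],0]
  ]
}}

```text
time: 5.12
tool_pos: [0.4231, -0.2884, 0.0381]
tcp_rot: [2.189, 2.212, 0.003]
wrist_force: [0.1, -1.2, -2.4]
width: 0.626
```

```bash
python3 - <<'E'
from h import *
delta((.4235,-.288,.035)); s=bot.read_state(); 
d=grab(('side','scene'))
a=d['scene']['pixels'][170:260,110:230];b=d['side']['pixels'][315:415,230:360]
save(np.hstack([cv2.resize(a,(400,300),interpolation=2),cv2.resize(b,(390,300),interpolation=2)]),'g3.png')
c=d['scene'];C=cloud(c);R=Rotation.from_rotvec(s['tcp_rot']).as_matrix()
L=(C-s['tool_pos'])@R
m=(abs(L[...,0])<.03)&(abs(L[...,1])<.06)&(abs(L[...,2])<.05)&(c['pixels'].max(2)<60)
for sgn in(-1,1):
    k=m&(sgn*L[...,1]>.02); print(sgn,k.sum(), k.any() and np.round([L[k][:,2].max(),L[k][:,1].min(),L[k][:,1].max(),C[k][:,2].min()],4))
E
```

```text
tcp [ 0.4231 -0.2884  0.0381] yaw x-axis 90.57 tilt [ 0.022 -0.019 -1.   ]
tool delta [0.0004 0.0003 0.0031]
-1 2 [-0.0266 -0.0274 -0.0228  0.0639]
1 145 [0.0321 0.0205 0.0599 0.0061]
```

View pics/g3.png

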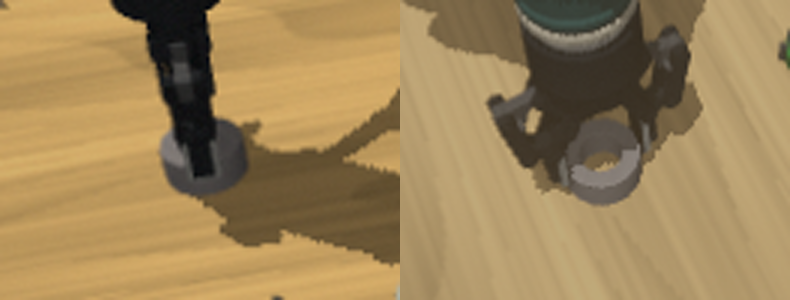

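Request:
{"op": "servo_tool", "data": {
  "moves": [
    [255,[0,0,0],0],
    [255,[0,0,0],0],
    [255,[0,0,-0.004],0],
    [255,[0,0,-0.006],0],
    [255,[0,0,-0.008],0],
    [255,[0,0,-0.008],0],
    [255,[0,0,-0.008],0],
    [255,[0,0,-0.008],0]
  ]
}}

```text
time: 5.88
tool_pos: [0.4201, -0.2859, 0.0812]
tcp_rot: [2.194, 2.216, 0.002]
wrist_force: [-0.9, 0.1, -3.3]
width: 0.622
```

```bash
python3 - <<'E'
from h import *
delta((.4497,-.0272,.2)); s=bot.read_state(); print(s['width'],s['wrist_force'])
d=grab(('side','scene','wrist'))
a=d['scene']['pixels'][150:260,110:230];b=d['side']['pixels'][275:415,230:360]
save(np.hstack([cv2.resize(a,(400,367),interpolation=2),cv2.resize(b,(341,367),interpolation=2)]),'g4.png')
save(d['wrist']['pixels'],'w4.png')
E
```

```text
tcp [ 0.4201 -0.2859  0.0812] yaw x-axis 90.58 tilt [ 0.017 -0.016 -1.   ]
tool delta [ 0.2565  0.0343 -0.1223]
0.6215699842679031 [-0.89961732  0.08869587 -3.28928798]
```

View pics/g4.png

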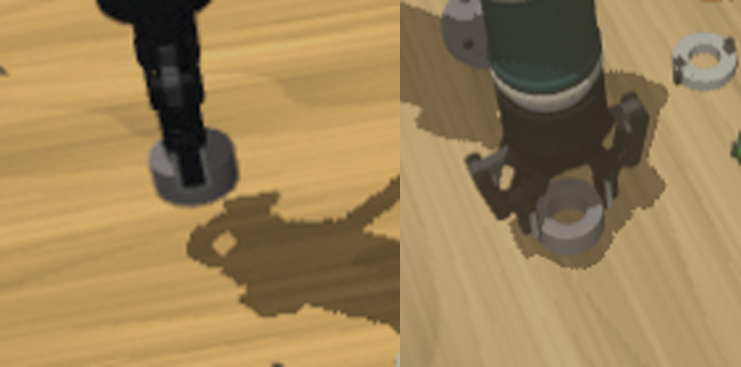

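View pics/w4.png

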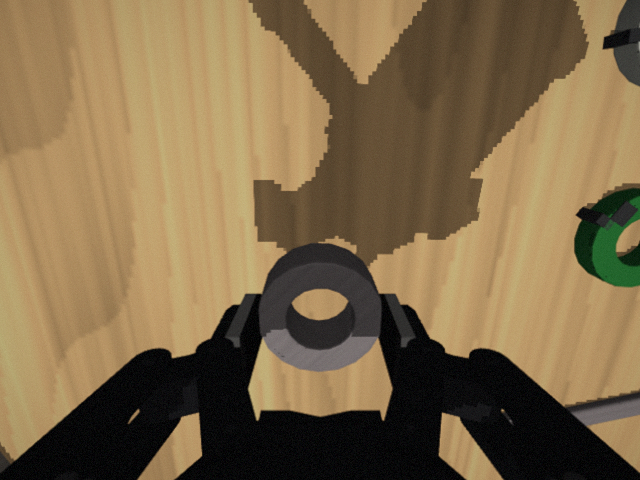

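The collar is held in both jaws, with its bore at (320,315) in the wrist view and a weight reading of 3.3 N. I'm lifting and carrying it to the stand.

Request:
{"op": "servo_tool", "data": {
  "moves": [
    [255,[0,0,-0.012],0],
    [255,[0,0,-0.012],0],
    [255,[0,0,-0.012],0],
    [255,[0,0,-0.012],0],
    [255,[0,0,-0.012],0],
    [255,[0.006,0,-0.008],0],
    [255,[0.012,0.002,0],0],
    [255,[0.016,0.002,0],0]
  ]
}}

```text
time: 6.7
tool_pos: [0.4215, -0.2503, 0.1539]
tcp_rot: [2.198, 2.213, 0.001]
wrist_force: [0.0, 0.8, -3.4]
width: 0.622
```

Request:
{"op": "servo_tool", "data": {
  "moves": [
    [255,[0.018,0.003,0],0],
    [255,[0.018,0.003,0],0],
    [255,[0.018,0.003,0],0],
    [255,[0.018,0.003,0],0],
    [255,[0.018,0.003,0],0],
    [255,[0.018,0.003,0],0],
    [255,[0.014,0.002,0],0],
    [255,[0.01,0.002,0],0]
  ]
}}

```text
time: 7.37
tool_pos: [0.4383, -0.1025, 0.1485]
tcp_rot: [2.206, 2.218, 0.001]
wrist_force: [0.0, 0.4, -3.3]
width: 0.626
```

```bash
python3 - <<'E'
from h import *
delta((.4497,-.0272,.16))
E
```

```text
tcp [ 0.4383 -0.1025  0.1485] yaw x-axis 90.3 tilt [ 0.01  -0.009 -1.   ]
tool delta [ 0.0752  0.0119 -0.0121]
```

Request:
{"op": "servo_tool", "data": {
  "moves": [
    [255,[0.007,0.001,-0.006],0],
    [255,[0.007,0.001,-0.006],0],
    [255,[0.003,0,0],0],
    [255,[0,0,0],0],
    [255,[0,0,0],0],
    [255,[0,0,0],0],
    [255,[0,0,0],0],
    [255,[0,0,0],0]
  ]
}}

```text
time: 8.03
tool_pos: [0.438, -0.0806, 0.1602]
tcp_rot: [2.205, 2.224, -0.001]
wrist_force: [0.4, 0.2, -3.4]
width: 0.621
```

```bash
python3 - <<'E'
from h import *
d=grab(('wrist',));save(d['wrist']['pixels'],'w5.png')
S={'stand':((.449,-.028),.014,.055),'stub':((.449,-.028),.088,.006),'shaft':((.449,-.028),.072,.012)}
for k,v in S.items(): print(k,top(d['wrist'],*v))
delta((.4497,-.0272,.16))
E
```

```text
stand (array([447. , -27.5]), array([108. , 108.1]), array([447. , -27.5]), 54.5, 407)
stub (array([447. , -27.4]), array([11.1, 11.5]), array([447. , -27.3]), 6.0, 60)
shaft (array([447.1, -27.6]), array([23.4, 23.7]), array([447. , -27.7]), 12.1, 111)
tcp [ 0.438  -0.0806  0.1602] yaw x-axis 90.49 tilt [ 0.007 -0.008 -1.   ]
tool delta [ 0.0533  0.0121 -0.0002]
```

View pics/w5.png

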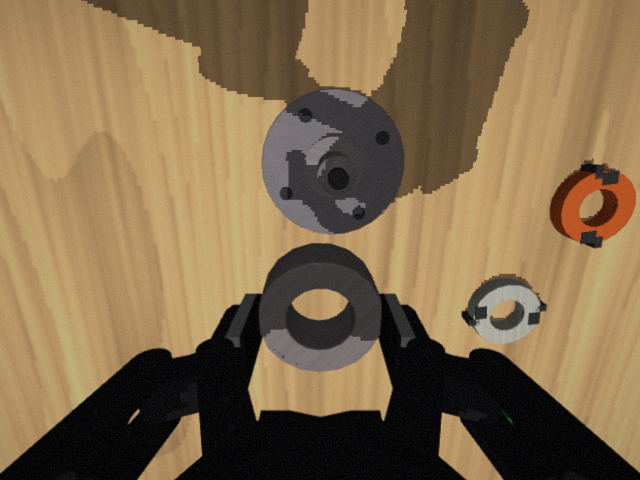

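```bash
cat >> h.py <<'E'
def held(c,s,under,h,r,tol=.006):
    R=Rotation.from_rotvec(s['tcp_rot']).as_matrix()
    ctr=s['tool_pos']+R@np.array([0,0,under-h]); 
    print('held top (vs tcp axis pt',np.round(ctr*1e3,1),')',top(c,ctr[:2],ctr[2],r,tol))
E
python3 - <<'E'
from h import *
c=pickle.load(open('last_wrist.pkl','rb'))['wrist'];s=bot.read_state()
held(c,s,.038,.026,.028)
E
```

```text
held top (vs tcp axis pt [438.1 -80.7 148.2] ) (array([437.4, -78.5]), array([53.7, 64.9]), array([438.2, -77. ]), 38.4, 529)
```

```bash
cat >> h.py <<'E'
def bore(c,ctr,rb,tol=.005):
    """inner hole contour of the surface at height ctr[2]"""
    C=cloud(c); D=np.hypot(C[...,0]-ctr[0],C[...,1]-ctr[1])
    m=((C[...,2]>ctr[2]-tol)&(c['depth']>0)).astype(np.uint8)
    hole=((m==0)&(D<rb*2.5)).astype(np.uint8)
    n,L,st,ce=cv2.connectedComponentsWithStats(hole)
    px=proj(c,[ctr])[0]; l=L[int(round(px[1])),int(round(px[0]))]
    if l==0: print('no hole at',px);return
    k=max(cv2.findContours((L==l).astype(np.uint8),0,1)[0],key=cv2.contourArea)[:,0,:].astype(float)
    P=np.array([onplane(c,p,ctr[2])[:2] for p in k])*1e3; M=P.mean(0)
    e=cv2.fitEllipse((P-M).astype(np.float32)); print('bore',np.round(e[0]+M,1),np.round(e[1],1),'vs ctr',np.round(np.array(ctr)*1e3,1))
E
python3 - <<'E'
from h import *
c=pickle.load(open('last_wrist.pkl','rb'))['wrist'];s=bot.read_state()
R=Rotation.from_rotvec(s['tcp_rot']).as_matrix()
bore(c,s['tool_pos']+R@[0,0,.012],.015)
E
```

```text
bore [437.2 -81. ] [21.6 28.3] vs ctr [438.1 -80.7 148.2]
```

```bash
python3 - <<'E'
from h import *
c=pickle.load(open('last_wrist.pkl','rb'))['wrist']
im=c['pixels'][225:390,240:400]; save(cv2.resize(im,None,fx=4.5,fy=3.6,interpolation=cv2.INTER_CUBIC)*1,'w5c.png')
C=cloud(c)
for v in range(236,380,4): print(v,c['pixels'][v,320],np.round(C[v,320]*1e3,1))
E
```

```text
236 [186 152 106] [438.4 -88.2  -0. ]
240 [187 152 104] [438.4 -92.   -0.6]
244 [41 42 40] [437.2 -52.8 125.6]
248 [39 37 39] [437.2 -53.2 130. ]
252 [44 43 43] [437.1 -53.2 135.6]
256 [40 38 35] [437.1 -53.  141. ]
260 [47 42 43] [437.  -52.8 146.2]
264 [66 61 61] [437.1 -54.3 146.9]
268 [64 58 56] [437.1 -55.9 147.4]
272 [66 59 60] [437.1 -57.5 147.8]
276 [63 57 58] [437.1 -59.2 148. ]
280 [61 60 58] [437.1 -61.  148. ]
284 [59 57 56] [437.1 -63.  147.7]
288 [86 71 60] [437.2 -64.9 147.7]
292 [180 145  99] [ 438.9 -141.     0.8]
296 [176 141  94] [ 439.  -145.9   -0.9]
300 [183 151 102] [ 439.  -149.7   -0.5]
304 [177 145  97] [ 4.390e+02 -1.537e+02 -1.000e-01]
308 [178 146  98] [ 439.1 -158.    -0.5]
312 [179 147 100] [ 439.1 -162.3   -0.6]
316 [178 143  97] [ 439.1 -166.1    0. ]
320 [85 71 55] [437.6 -95.3 123. ]
324 [40 37 37] [437.6 -95.1 127.1]
328 [43 38 37] [437.6 -95.4 130.3]
332 [35 32 36] [437.5 -95.4 133.9]
336 [39 35 39] [437.5 -95.3 137.3]
340 [44 41 40] [437.5 -95.6 140.2]
344 [44 42 39] [437.5 -95.3 143.7]
348 [44 42 44] [437.5 -95.8 146. ]
352 [123 112 111] [437.5 -97.3 146.9]
356 [119 110 111] [437.5 -99.5 146.9]
360 [120 115 116] [ 437.5 -101.4  147.2]
364 [116 107 109] [ 437.5 -103.7  147.1]
368 [116 110 110] [ 437.5 -105.2  148. ]
372 [175 143 101] [ 439.8 -230.5   -1.6]
376 [175 140  95] [ 4.398e+02 -2.338e+02  2.000e-01]
```

View pics/w5c.png

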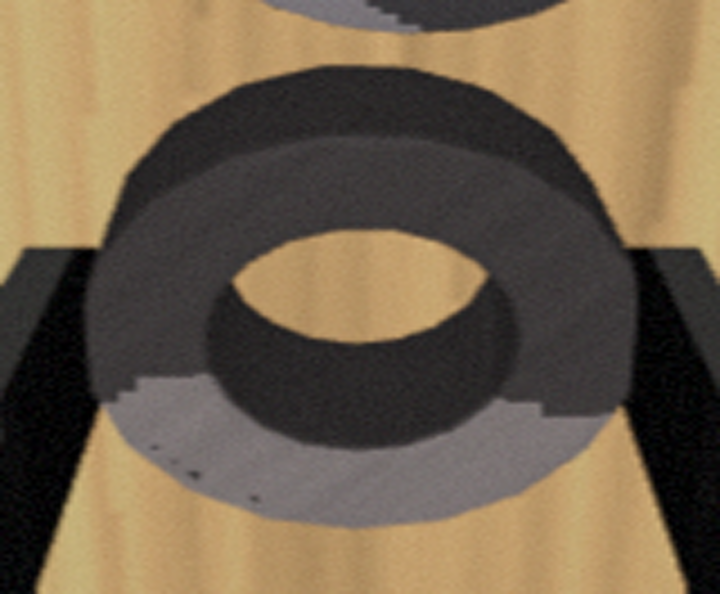

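Depth across the held ring is clean. Its bore is centred at (437.3,-80.3) and the shaft at (447.05,-27.5) in the same view, so the shift is +9.8 and +52.8 mm.

Request:
{"op": "servo_tool", "data": {
  "moves": [
    [255,[0.009,0.0018,0],0],
    [255,[0.009,0.0018,0],0],
    [255,[0.009,0.0018,0],0],
    [255,[0.009,0.0018,0],0],
    [255,[0.007,0.0013,0],0],
    [255,[0.004,0.001,0],0],
    [255,[0,0,0],0],
    [255,[0,0,0],0]
  ]
}}

```text
time: 8.75
tool_pos: [0.4481, -0.028, 0.1594]
tcp_rot: [2.206, 2.224, -0.001]
wrist_force: [0.1, 0.3, -3.1]
width: 0.619
```

```bash
python3 - <<'E'
from h import *
delta((.4478,-.0278,.11))
d=grab(('wrist',));save(d['wrist']['pixels'],'w6.png')
E
```

```text
tcp [ 0.4481 -0.028   0.1594] yaw x-axis 90.46 tilt [ 0.006 -0.007 -1.   ]
tool delta [ 0.0006 -0.0006  0.0494]
```

View pics/w6.png

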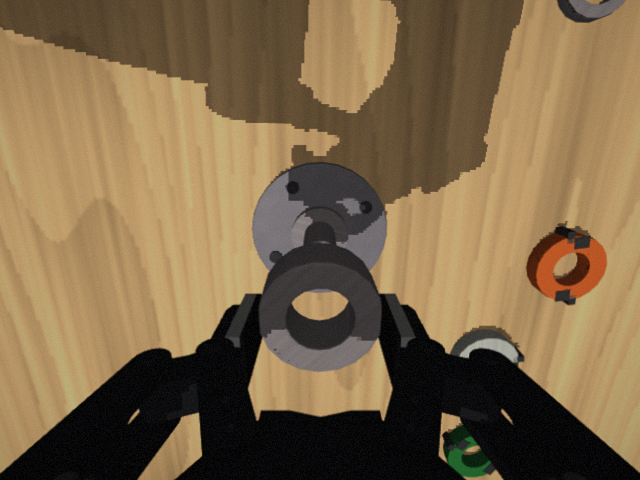

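The ring lines up over the shaft in the image column (320). I'm lowering it slowly.

Request:
{"op": "servo_tool", "data": {
  "moves": [
    [255,[0,0,0.005],0],
    [255,[0,0,0.005],0],
    [255,[0,0,0.005],0],
    [255,[0,0,0.005],0],
    [255,[0,0,0.004],0],
    [255,[0,0,0.003],0],
    [255,[0,0,0],0],
    [255,[0,0,0],0]
  ]
}}

```text
time: 9.47
tool_pos: [0.4472, -0.0297, 0.1284]
tcp_rot: [2.21, 2.222, -0.004]
wrist_force: [-0.2, -0.0, -2.9]
width: 0.627
```

```bash
python3 - <<'E'
from h import *
delta((.4478,-.0278,.062))
d=grab(('wrist','scene','side'));c=d['wrist']
s=bot.read_state();R=Rotation.from_rotvec(s['tcp_rot']).as_matrix()
for n in d:
  print(n,top(d[n],(.448,-.028),.088,.006))
  bore(d[n],s['tool_pos']+R@[0,0,.012],.015) if n=='x' else 0
a=d['scene']['pixels'][140:230,240:345];b=d['side']['pixels'][205:315,215:325];w=c['pixels'][200:400,220:420]
save(np.hstack([cv2.resize(x,(266,266),interpolation=2) for x in(a,b,w)]),'p1.png')
E
```

```text
tcp [ 0.4472 -0.0297  0.1284] yaw x-axis 90.32 tilt [ 0.004 -0.007 -1.   ]
tool delta [0.0024 0.0004 0.0664]
wrist (array([447.2, -30.2]), array([ 4.4, 10.1]), array([447. , -29.1]), 5.1, 42)
scene None
side None
```

View pics/p1.png

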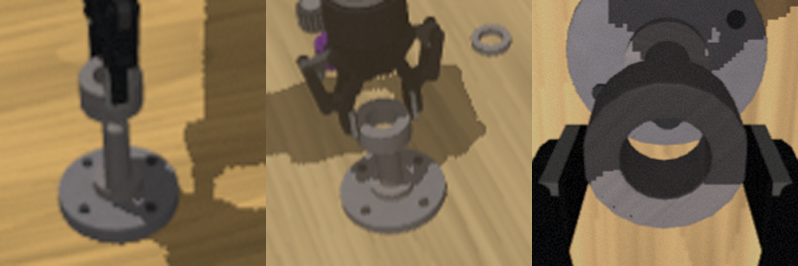

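Request:
{"op": "servo_tool", "data": {
  "moves": [
    [255,[0.0015,0.0003,0],0],
    [255,[0.001,0,0.002],0],
    [255,[0.0003,0,0.004],0],
    [255,[0.0003,0,0.004],0],
    [255,[0.0003,0,0.003],0],
    [255,[0,0,0.0],0],
    [255,[0,0,0],0],
    [255,[0,0,0],0]
  ]
}}

```text
time: 10.28
tool_pos: [0.4487, -0.0259, 0.1153]
tcp_rot: [2.207, 2.221, -0.001]
wrist_force: [1.0, 0.3, -2.5]
width: 0.622
```

```bash
python3 - <<'E'
from h import *
delta((.4478,-.0278,.062)); s=bot.read_state(); print(s['wrist_force'],s['torque'])
d=grab(('wrist',));c=d['wrist']
w=c['pixels'][230:390,240:400]
save(cv2.resize(w,(600,600),interpolation=2),'p2.png')
E
```

```text
tcp [ 0.4487 -0.0259  0.1153] yaw x-axis 90.35 tilt [ 0.007 -0.008 -1.   ]
tool delta [-0.0015 -0.0013  0.0533]
[ 0.98443326  0.30635524 -2.45010032] [ 0.03571861 -0.01623752  0.01730272]
```

View pics/p2.png

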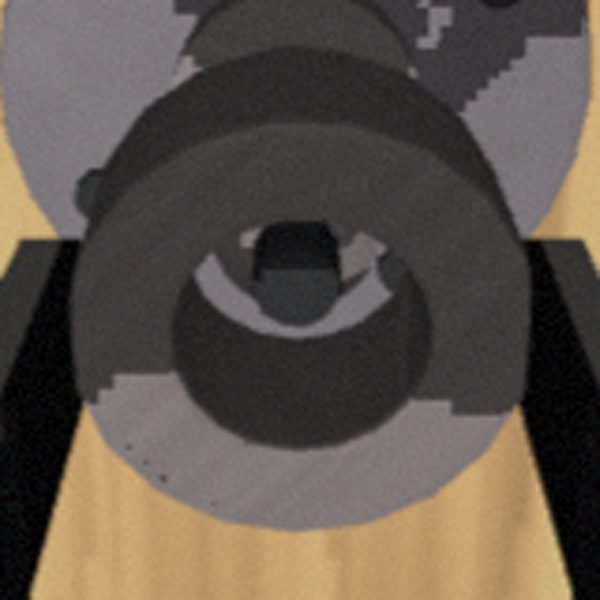

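The stub is inside the bore and centred in x. I'm correcting y by -1.5 mm and descending.

Request:
{"op": "servo_tool", "data": {
  "moves": [
    [255,[-0.0006,-0.0005,0.001],0],
    [255,[-0.0005,-0.0004,0.002],0],
    [255,[0,0,0.003],0],
    [255,[0,0,0.003],0],
    [255,[0,0,0.003],0],
    [255,[0,0,0.002],0],
    [255,[0,0,0],0],
    [255,[0,0,0],0]
  ]
}}

```text
time: 11.0
tool_pos: [0.4481, -0.0274, 0.1001]
tcp_rot: [2.207, 2.22, -0.0]
wrist_force: [-0.5, -0.6, -2.4]
width: 0.624
```

```bash
python3 - <<'E'
from h import *
delta((.4478,-.0278,.062)); s=bot.read_state(); print(s['wrist_force'],s['torque'])
E
```

```text
tcp [ 0.4481 -0.0274  0.1001] yaw x-axis 90.33 tilt [ 0.007 -0.008 -1.   ]
tool delta [-0.0001 -0.0005  0.0381]
[-0.54895752 -0.56000062 -2.36048667] [0.00340285 0.02959848 0.00411368]
```

Request:
{"op": "servo_tool", "data": {
  "moves": [
    [255,[0,0,0.003],0],
    [255,[0,0,0.004],0],
    [255,[0,0,0.004],0],
    [255,[0,0,0.004],0],
    [255,[0,0,0.004],0],
    [255,[0,0,0.003],0],
    [255,[0,0,0],0],
    [255,[0,0,0],0]
  ]
}}

```text
time: 11.67
tool_pos: [0.4481, -0.0276, 0.0754]
tcp_rot: [2.208, 2.221, -0.001]
wrist_force: [-0.3, -0.4, -3.9]
width: 0.622
```

```bash
python3 - <<'E'
from h import *
delta((.4478,-.0278,.062)); s=bot.read_state(); print(s['wrist_force'],s['torque'])
E
```

```text
tcp [ 0.4481 -0.0276  0.0754] yaw x-axis 90.34 tilt [ 0.007 -0.008 -1.   ]
tool delta [-0.0001 -0.0004  0.0134]
[-0.28514533 -0.37699425 -3.94285564] [ 0.02758587 -0.02744079  0.01746083]
```

Request:
{"op": "servo_tool", "data": {
  "moves": [
    [255,[0,0,0.002],0],
    [255,[0,0,0.002],0],
    [255,[0,0,0.002],0],
    [255,[0,0,0.002],0],
    [255,[0,0,0.0015],0],
    [255,[0,0,0.001],0],
    [255,[0,0,0.0],0],
    [255,[0,0,0],0]
  ]
}}

```text
time: 12.33
tool_pos: [0.4487, -0.0277, 0.0642]
tcp_rot: [2.207, 2.22, 0.0]
wrist_force: [-0.5, 0.6, -3.2]
width: 0.621
```

```bash
python3 - <<'E'
from h import *
delta((.4478,-.0278,.062)); s=bot.read_state(); print(s['wrist_force'],s['torque'])
d=grab(('wrist','scene','side'));c=d['wrist']
a=d['scene']['pixels'][140:230,240:345];b=d['side']['pixels'][205:315,215:325];w=c['pixels'][200:400,220:420]
save(np.hstack([cv2.resize(x,(266,266),interpolation=2) for x in(a,b,w)]),'p3.png')
E
```

```text
tcp [ 0.4487 -0.0277  0.0642] yaw x-axis 90.34 tilt [ 0.008 -0.008 -1.   ]
tool delta [-0.0001 -0.001   0.0022]
[-0.45204672  0.57155697 -3.2101872 ] [0.04223968 0.02765023 0.03680692]
```

View pics/p3.png

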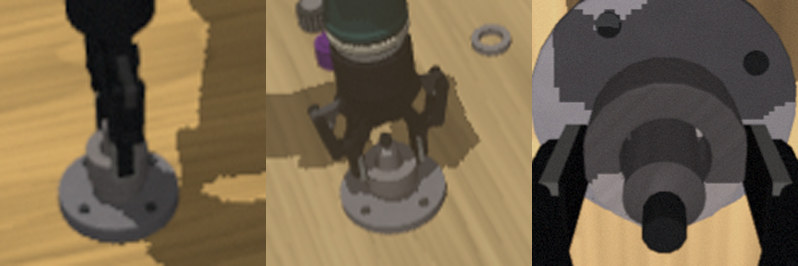

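The collar is threaded on the shaft and about 2 mm from the shoulder.

Request:
{"op": "servo_tool", "data": {
  "moves": [
    [255,[0,-0.0003,0.0008],0],
    [255,[0,0,0.0008],0],
    [255,[0,0,0.0008],0],
    [255,[0,0,0.0006],0],
    [255,[0,0,0.0006],0],
    [255,[0,0,0.0006],0],
    [255,[0,0,0.0006],0],
    [255,[0,0,0.0006],0]
  ]
}}

```text
time: 13.15
tool_pos: [0.4491, -0.0276, 0.0622]
tcp_rot: [2.207, 2.221, -0.0]
wrist_force: [-3.6, -0.2, 6.2]
width: 0.621
```

```bash
python3 - <<'E'
from h import *
delta((.4478,-.0278,.062)); s=bot.read_state(); print(s['wrist_force'],s['torque'])
d=grab(('wrist',));C=cloud(d['wrist']);
m=(np.hypot(C[...,0]-.4478,C[...,1]+.0278)<.027)&(np.hypot(C[...,0]-.4478,C[...,1]+.0278)>.018)&(C[...,2]>.04)&(C[...,2]<.06)
print(m.sum(),np.percentile(C[m][:,2],[10,50,90]))
E
```

```text
tcp [ 0.4491 -0.0276  0.0622] yaw x-axis 90.34 tilt [ 0.007 -0.008 -1.   ]
tool delta [-0.0002 -0.0013  0.0002]
[-3.55281201 -0.2245335   6.19036553] [ 0.01161283  0.56136667 -0.01393249]
4887 [0.0489821  0.04973424 0.05056705]
```

The collar is seated: top at 0.050 m and contact force +6 N. I'm releasing.

Request:
{"op": "servo_tool", "data": {
  "moves": [
    [255,[0,-0.0008,0],0],
    [200,[0,0,0],0],
    [140,[0,0,0],0],
    [80,[0,0,0],0],
    [0,[0,0,0],0],
    [0,[0,0,0],0],
    [0,[0,0,0],0],
    [0,[0,0,0],0]
  ]
}}

```text
time: 13.87
tool_pos: [0.4504, -0.0279, 0.0629]
tcp_rot: [2.204, 2.218, 0.005]
wrist_force: [-0.8, 0.7, 0.3]
width: 1.003
```

```bash
python3 - <<'E'
from h import *
delta((.4478,-.0278,.2)); s=bot.read_state(); print(s['wrist_force'],s['torque'])
d=grab(('wrist',));C=cloud(d['wrist']);
print(top(d['wrist'],(.4478,-.0278),.05,.028,.003),top(d['wrist'],(.4478,-.0278),.088,.006,.003))
save(d['wrist']['pixels'],'w7.png')
E
```

```text
tcp [ 0.4504 -0.0279  0.0629] yaw x-axis 90.34 tilt [ 0.012 -0.008 -1.   ]
tool delta [-0.001  -0.001  -0.1371]
[-0.7628463   0.67679146  0.27943247] [-0.01234918 -0.01080408 -0.01223232]
(array([447.4, -25.7]), array([51.1, 52. ]), array([447.6, -25.9]), 28.0, 482) (array([447.4, -26. ]), array([11.4, 12.8]), array([447.4, -25.8]), 6.7, 104)
```

View pics/w7.png

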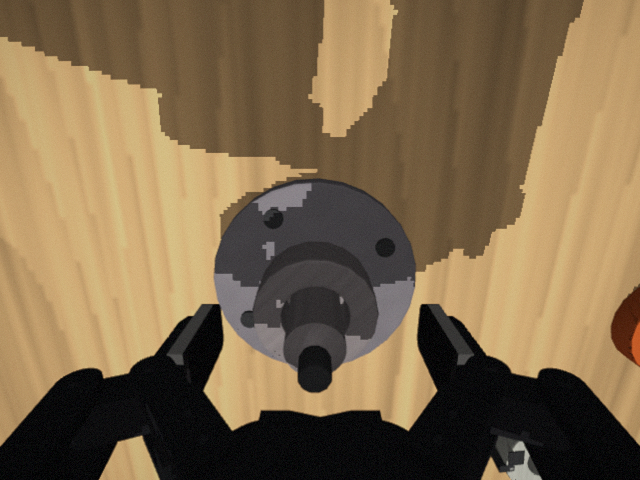

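The tall collar is down and released, with the fingers clear on both sides. I'm going up, then over to the cutter with a quarter turn (+1.51).

Request:
{"op": "servo_tool", "data": {
  "moves": [
    [0,[-0.0005,0,-0.006],0],
    [0,[0,0,-0.01],0],
    [0,[0,0,-0.014],0],
    [0,[0,0,-0.016],0],
    [0,[0,0,-0.018],0],
    [0,[0,0,-0.018],0],
    [0,[0,0,-0.014],0],
    [0,[0,0,-0.008],0]
  ]
}}

```text
time: 14.58
tool_pos: [0.4475, -0.0275, 0.1743]
tcp_rot: [2.206, 2.219, 0.002]
wrist_force: [0.2, -0.3, -0.6]
width: 0.999
```

Request:
{"op": "servo_tool", "data": {
  "moves": [
    [0,[-0.004,0.006,0],0.05],
    [0,[-0.008,0.01,0],0.1],
    [0,[-0.01,0.014,0],0.1],
    [0,[-0.01,0.016,0],0.1],
    [0,[-0.008,0.018,0],0.1],
    [0,[-0.006,0.02,0],0.1],
    [0,[-0.004,0.02,0],0.1],
    [0,[-0.002,0.02,0],0.1]
  ]
}}

```text
time: 15.25
tool_pos: [0.5503, -0.123, 0.1855]
tcp_rot: [2.882, 1.213, 0.022]
wrist_force: [-0.2, -0.4, 0.6]
width: 1.0
```

```bash
python3 - <<'E'
from h import *
delta((.604,-.1545,.16))
E
```

```text
tcp [ 0.5503 -0.123   0.1855] yaw x-axis 45.66 tilt [ 0.019 -0.008 -1.   ]
tool delta [0.0147 0.0599 0.0267]
```

Request:
{"op": "servo_tool", "data": {
  "moves": [
    [0,[0.004,0.014,0],0.1],
    [0,[0.005,0.013,0],0.1],
    [0,[0.006,0.012,0],0.1],
    [0,[0.005,0.008,0],0.1],
    [0,[0,0,0],0.1],
    [0,[0,0,0],0.1],
    [0,[0,0,0],0.05],
    [0,[0,0,0],0]
  ]
}}

```text
time: 15.92
tool_pos: [0.6003, -0.154, 0.1893]
tcp_rot: [3.127, 0.165, 0.031]
wrist_force: [0.6, -0.5, -0.2]
width: 1.0
```

```bash
python3 - <<'E'
from h import *
delta((.604,-.1545,.16))
d=grab(('wrist',));c=d['wrist'];save(c['pixels'],'w8.png')
print(top(c,(.604,-.1545),.016,.03))
C=cloud(c);D=np.hypot(C[...,0]-.604,C[...,1]+.1545)
for q in(80,60):
    m=(D<.037)&(D>.02)&(C[...,2]>.008)&(c['pixels'].max(2)<q)
    P=C[m][:,:2]; 
    k=cv2.kmeans(P.astype(np.float32),2,None,(3,50,1e-6),3,cv2.KMEANS_PP_CENTERS)[2]; print(m.sum(),k,k.mean(0),np.degrees(np.arctan2(*(k[0]-k[1])[::-1])))
E
```

```text
tcp [ 0.6003 -0.154   0.1893] yaw x-axis 6.05 tilt [ 0.021 -0.009 -1.   ]
tool delta [0.003  0.0006 0.0294]
(array([ 604.5, -155.1]), array([57.4, 61.4]), array([ 603.6, -152.7]), 34.0, 204)
11994 [[ 0.6124595  -0.12814924]
 [ 0.6177162  -0.17795783]] [ 0.61508787 -0.15305354] 96.02459
11898 [[ 0.6178087  -0.17809823]
 [ 0.61244243 -0.12812345]] [ 0.61512554 -0.15311083] -83.87109
```

View pics/w8.png

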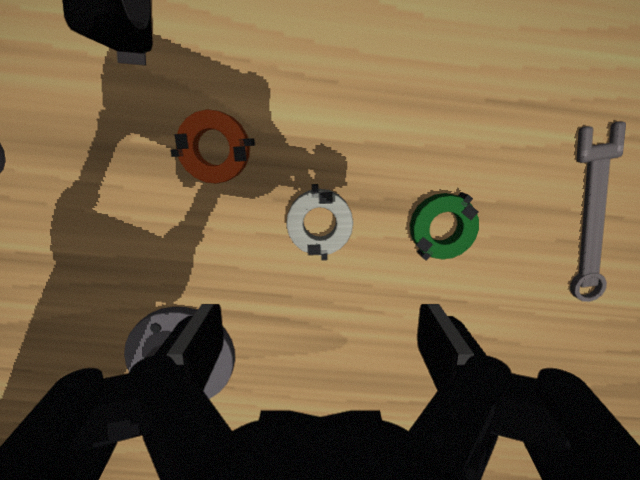

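```bash
python3 - <<'E'
from h import *
c=pickle.load(open('last_wrist.pkl','rb'))['wrist'];s=bot.read_state();R=Rotation.from_rotvec(s['tcp_rot']).as_matrix()
L=(cloud(c)-s['tool_pos'])@R
m=(c['depth']>0)&(abs(L[...,0])<.03)&(abs(L[...,1])<.075)&(L[...,2]<.06)&(L[...,2]>-.05)
for g in(-1,1):
    P=L[m&(g*L[...,1]>.03)]; print('open',g,len(P),np.percentile(P[:,2],[50,95,99,100]))
c=pickle.load(open('last_scene_side_wrist.pkl','rb'))
E
python3 - <<'E'
from h import *
# pose at time of w4/g4: last_side_scene_wrist was overwritten order? use file
import os
print([f for f in os.listdir('.') if f.startswith('last')])
d=pickle.load(open('last_side_scene_wrist.pkl','rb'))
p=np.array([.4201,-.2859,.0812]);R=Rotation.from_rotvec([2.194,2.216,.002]).as_matrix()
for n in d:
    c=d[n];L=(cloud(c)-p)@R
    m=(c['depth']>0)&(abs(L[...,0])<.03)&(abs(L[...,1])<.06)&(L[...,2]<.06)&(L[...,2]>-.05)&(abs(L[...,1])>.0285)
    for g in(-1,1):
        P=L[m&(g*L[...,1]>0)]
        if len(P): print(n,'held',g,len(P),np.percentile(P[:,2],[50,95,99,100]))
E
```

```text
open -1 12537 [-0.03981603  0.00058296  0.0083208   0.01351591]
open 1 12494 [-0.03987895  0.00074167  0.00829956  0.01257991]
['last_scene_side.pkl', 'last_wrist.pkl', 'last_wrist_scene_side.pkl', 'last_scene_side_wrist.pkl', 'last_side_scene_wrist.pkl', 'last_side_scene.pkl']
side held -1 243 [-0.0319547   0.0078064   0.01416941  0.01496598]
side held 1 205 [-0.03305944  0.00412631  0.01366723  0.01629126]
scene held 1 249 [-0.00581904  0.0295163   0.03330412  0.03589655]
wrist held -1 9519 [-0.03512986 -0.00352083  0.01023332  0.01634833]
wrist held 1 9626 [-0.03511675 -0.00224031  0.01044788  0.01630369]
```

The white cutter is at (319,222), with its knives vertical in the image, so the jaws lie across its own y. Green (444,226) and orange (212,146) stay clear. I'm descending in two stages.

Request:
{"op": "servo_tool", "data": {
  "moves": [
    [0,[0,0,0.006],0],
    [0,[0,0,0.01],0],
    [0,[0,0,0.014],0],
    [0,[0,0,0.014],0],
    [0,[0,0,0.014],0],
    [0,[0,0,0.014],0],
    [0,[0,0,0.008],0],
    [0,[0,0,0.003],0]
  ]
}}

```text
time: 16.63
tool_pos: [0.6013, -0.1542, 0.1006]
tcp_rot: [3.125, 0.184, 0.033]
wrist_force: [-0.1, 0.3, 0.5]
width: 1.002
```

```bash
python3 - <<'E'
from h import *
d=grab(('wrist',));c=d['wrist'];save(c['pixels'],'w9.png')
t=top(c,(.604,-.1545),.016,.03);print(t)
delta((.604,-.155,.024))
E
```

```text
(array([ 604.7, -155.1]), array([57.3, 62.1]), array([ 604.4, -155.2]), 34.4, 286)
tcp [ 0.6008 -0.154   0.1001] yaw x-axis 6.73 tilt [ 0.02  -0.009 -1.   ]
tool delta [0.0016 0.0005 0.0761]
```

View pics/w9.png

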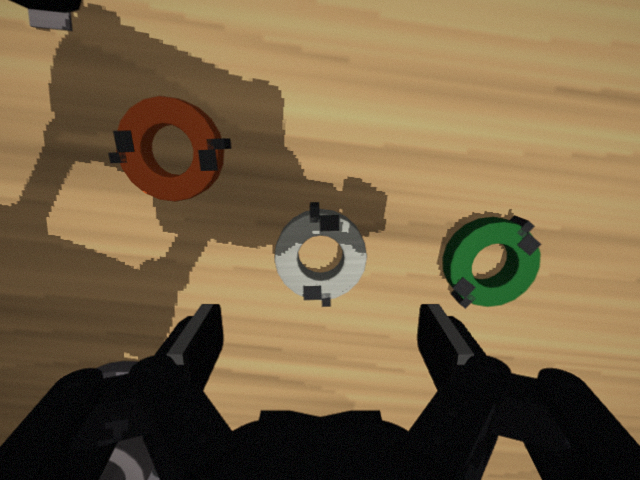

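Request:
{"op": "servo_tool", "data": {
  "moves": [
    [0,[0.001,0,0.006],0],
    [0,[0.001,0,0.01],0],
    [0,[0,0,0.011],0],
    [0,[0,0,0.011],0],
    [0,[0,0,0.009],0],
    [0,[0,0,0.006],0],
    [0,[0,0,0.003],0],
    [0,[0,0,0.0],0]
  ]
}}

```text
time: 17.35
tool_pos: [0.6056, -0.1546, 0.0396]
tcp_rot: [3.125, 0.185, 0.035]
wrist_force: [-0.1, 0.6, 0.4]
width: 1.002
```

```bash
python3 - <<'E'
from h import *
delta((.6042,-.155,.024))
E
```

```text
tcp [ 0.6056 -0.1546  0.0396] yaw x-axis 6.79 tilt [ 0.023 -0.01  -1.   ]
tool delta [-0.0018  0.      0.0156]
```

Request:
{"op": "servo_tool", "data": {
  "moves": [
    [0,[-0.0008,0,0.004],0],
    [0,[-0.0006,0,0.004],0],
    [0,[0,0,0.003],0],
    [0,[0,0,0.002],0],
    [40,[0,0,0.0],0],
    [80,[0,0,0],0],
    [120,[0,0,0],0],
    [150,[0,0,0],0]
  ]
}}

```text
time: 18.02
tool_pos: [0.6056, -0.1551, 0.0275]
tcp_rot: [3.124, 0.185, 0.038]
wrist_force: [-0.9, -0.2, -2.5]
width: 0.677
```

```bash
python3 - <<'E'
from h import *
delta((.6042,-.155,.024)); print(bot.read_state()['wrist_force'])
E
```

```text
tcp [ 0.6056 -0.1551  0.0275] yaw x-axis 6.78 tilt [ 0.025 -0.01  -1.   ]
tool delta [-0.0014 -0.0003  0.0035]
[-0.88813922 -0.19478185 -2.46394691]
```

Request:
{"op": "servo_tool", "data": {
  "moves": [
    [255,[0,0,0],0],
    [255,[0,0,0],0],
    [255,[0,0,0],0],
    [255,[0,0,-0.003],0],
    [255,[0,0,-0.004],0],
    [255,[0,0,-0.005],0],
    [255,[0,0,-0.006],0],
    [255,[0,0,-0.006],0]
  ]
}}

```text
time: 18.68
tool_pos: [0.6025, -0.1542, 0.0505]
tcp_rot: [3.126, 0.185, 0.03]
wrist_force: [0.6, 0.5, -2.9]
width: 0.673
```

```bash
python3 - <<'E'
from h import *
delta((.4482,-.0277,.18)); print(bot.read_state()['wrist_force'])
d=grab(('wrist','scene','side'));save(d['wrist']['pixels'],'w10.png')
a=d['scene']['pixels'][200:290,190:310];b=d['side']['pixels'][240:350,290:420]
save(np.hstack([cv2.resize(x,(390,330),interpolation=2) for x in(a,b)]),'g10.png')
E
```

```text
tcp [ 0.6025 -0.1542  0.0505] yaw x-axis 6.78 tilt [ 0.02  -0.009 -1.   ]
tool delta [-0.1358 -0.1423 -0.1337]
[ 0.57611937  0.46381307 -2.87713006]
```

View pics/w10.png

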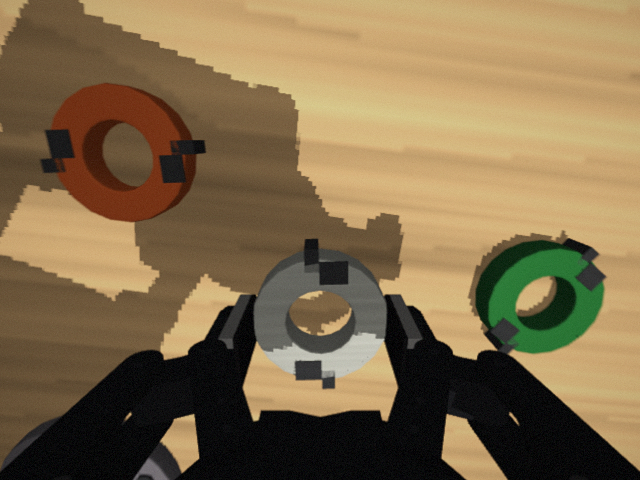

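View pics/g10.png

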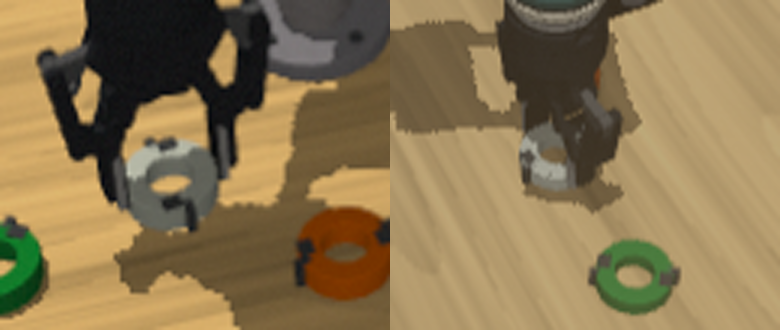

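The cutter is held level, with only the white one lifted and green and orange untouched. I'm measuring its bore in the jaws and then carrying it over.

```bash
cat >> h.py <<'E'
def heldcol(c,s,zmin,col=320):
    """bore edges along the tool x direction in image column"""
    R=Rotation.from_rotvec(s['tcp_rot']).as_matrix(); L=(cloud(c)-s['tool_pos'])@R
    for v in range(230,400,3):
        l=L[v,col]
        if l[2]<zmin: print(v,np.round(l*1e3,1),c['pixels'][v,col])
E
python3 - <<'E'
from h import *
d=pickle.load(open('last_wrist_scene_side.pkl','rb'))
heldcol(d['wrist'],bot.read_state(),.032)
E
```

```text
251 [26.8 -0.1 24.1] [64 68 60]
254 [27.  -0.1 19.7] [65 69 63]
257 [27.3 -0.1 15.4] [66 66 63]
260 [26.5 -0.1 13.9] [110 114 107]
263 [26.1 -0.1 11.7] [29 29 30]
266 [24.2 -0.1 13.1] [31 32 32]
269 [23.2 -0.1 12.2] [30 30 31]
272 [21.7 -0.1 12.6] [22 20 25]
275 [20.2 -0.1 13. ] [28 32 33]
278 [19.1 -0.1 12.4] [29 29 29]
281 [17.9 -0.1 12.2] [26 26 26]
284 [16.  -0.1 13.1] [49 52 48]
287 [15.2 -0.1 12. ] [101 102  95]
290 [13.  -0.1 13.6] [136 120  96]
338 [-17.9  -0.1  24.5] [64 65 60]
341 [-17.8  -0.1  21.9] [64 65 62]
344 [-17.1  -0.1  18.5] [70 71 66]
347 [-17.8  -0.1  17.2] [66 67 63]
350 [-18.1  -0.1  15.4] [73 74 68]
353 [-17.9  -0.1  12.9] [120 121 111]
356 [-18.7  -0.1  11.8] [196 196 184]
359 [  76.8   -0.2 -116.3] [188 188 175]
362 [-21.4  -0.1  11.2] [53 53 56]
365 [-22.6  -0.1  10.6] [58 57 58]
368 [-24.8  -0.1  11.4] [56 56 56]
371 [-25.9  -0.1  10.8] [55 55 55]
374 [-28.1  -0.1  11.4] [53 54 52]
377 [-30.1  -0.1  11.9] [51 49 52]
```

Request:
{"op": "servo_tool", "data": {
  "moves": [
    [255,[0,0,-0.008],0],
    [255,[0,0,-0.012],0],
    [255,[0,0,-0.015],0],
    [255,[0,0,-0.015],0],
    [255,[0,0,-0.015],0],
    [255,[-0.004,-0.004,-0.015],0],
    [255,[-0.008,-0.008,-0.012],0],
    [255,[-0.012,-0.012,-0.006],0]
  ]
}}

```text
time: 19.5
tool_pos: [0.5746, -0.1334, 0.1564]
tcp_rot: [3.125, 0.183, 0.033]
wrist_force: [0.4, 0.8, -1.9]
width: 0.668
```

```bash
python3 - <<'E'
from h import *
delta((.4482,-.0277,.16))
E
```

```text
tcp [ 0.5746 -0.1334  0.1564] yaw x-axis 6.7 tilt [ 0.022 -0.01  -1.   ]
tool delta [-0.1131 -0.1196 -0.0074]
```

Request:
{"op": "servo_tool", "data": {
  "moves": [
    [255,[-0.012,-0.013,-0.002],0],
    [255,[-0.013,-0.014,-0.002],0],
    [255,[-0.013,-0.014,-0.001],0],
    [255,[-0.013,-0.014,-0.001],0],
    [255,[-0.013,-0.014,0],0],
    [255,[-0.01,-0.011,0],0],
    [255,[-0.006,-0.006,0],0],
    [255,[0,0,0],0]
  ]
}}

```text
time: 20.17
tool_pos: [0.4817, -0.0536, 0.171]
tcp_rot: [3.122, 0.182, 0.052]
wrist_force: [0.3, 0.7, -2.5]
width: 0.674
```

```bash
python3 - <<'E'
from h import *
delta((.4499,-.0272,.16))
d=grab(('wrist',));c=d['wrist'];save(c['pixels'],'w11.png')
for k,v in {'coll':((.448,-.0277),.05,.028),'stub':((.448,-.0277),.088,.006)}.items(): print(k,top(c,*v))
E
```

```text
tcp [ 0.4817 -0.0536  0.171 ] yaw x-axis 6.69 tilt [ 0.034 -0.012 -0.999]
tool delta [-0.0288 -0.0301  0.0096]
coll (array([459.2, -14.4]), array([20.4, 47.1]), array([456.4, -18.9]), 24.8, 138)
stub None
```

View pics/w11.png

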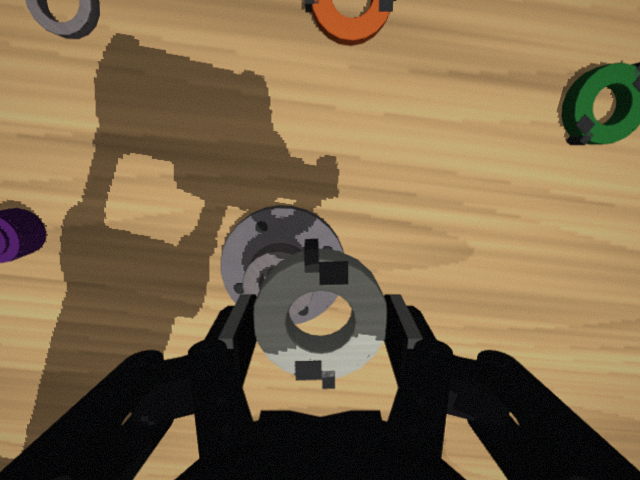

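Request:
{"op": "servo_tool", "data": {
  "moves": [
    [255,[-0.006,-0.006,0],0],
    [255,[-0.006,-0.007,0],0],
    [255,[-0.006,-0.006,0],0],
    [255,[-0.004,-0.004,0],0],
    [255,[-0.002,-0.002,0],0],
    [255,[0,0,0],0],
    [255,[0,0,0],0],
    [255,[0,0,0],0]
  ]
}}

```text
time: 20.88
tool_pos: [0.4557, -0.0314, 0.171]
tcp_rot: [3.12, 0.18, 0.058]
wrist_force: [-0.4, -0.3, -1.7]
width: 0.669
```

```bash
python3 - <<'E'
from h import *
delta((.4499,-.0272,.13))
E
```

```text
tcp [ 0.4557 -0.0314  0.171 ] yaw x-axis 6.63 tilt [ 0.038 -0.014 -0.999]
tool delta [-0.0068 -0.0056  0.0407]
```

Request:
{"op": "servo_tool", "data": {
  "moves": [
    [255,[-0.003,-0.002,0.004],0],
    [255,[-0.002,-0.002,0.005],0],
    [255,[-0.001,-0.001,0.006],0],
    [255,[0,0,0.006],0],
    [255,[0,0,0.006],0],
    [255,[0,0,0.005],0],
    [255,[0,0,0.003],0],
    [255,[0,0,0],0]
  ]
}}

```text
time: 21.55
tool_pos: [0.4499, -0.0278, 0.131]
tcp_rot: [3.12, 0.179, 0.056]
wrist_force: [0.1, -0.6, -1.6]
width: 0.673
```

```bash
python3 - <<'E'
from h import *
delta((.4499,-.0272,.118))
d=grab(('wrist','scene','side'));c=d['wrist']
a=d['scene']['pixels'][140:230,240:345];b=d['side']['pixels'][205:315,215:325];w=c['pixels'][200:400,220:420]
save(np.hstack([cv2.resize(x,(266,266),interpolation=2) for x in(a,b,w)]),'p11.png')
E
```

```text
tcp [ 0.4499 -0.0278  0.131 ] yaw x-axis 6.59 tilt [ 0.037 -0.014 -0.999]
tool delta [-0.0004 -0.0008  0.0129]
```

View pics/p11.png

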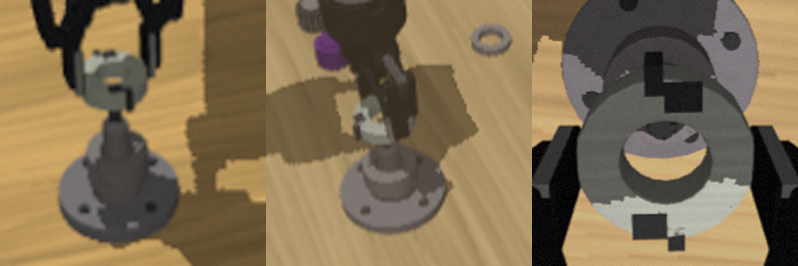

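The cutter is over the stub in both outside views. I'm lowering it onto the stub.

Request:
{"op": "servo_tool", "data": {
  "moves": [
    [255,[-0.0004,-0.0006,0.002],0],
    [255,[-0.0004,-0.0002,0.003],0],
    [255,[0,0,0.003],0],
    [255,[0,0,0.003],0],
    [255,[0,0,0.003],0],
    [255,[0,0,0.002],0],
    [255,[0,0,0],0],
    [255,[0,0,0],0]
  ]
}}

```text
time: 22.37
tool_pos: [0.4519, -0.0275, 0.1159]
tcp_rot: [3.119, 0.179, 0.064]
wrist_force: [-0.5, -0.9, -1.9]
width: 0.673
```

```bash
python3 - <<'E'
from h import *
delta((.4499,-.0272,.078));s=bot.read_state(); print(s['wrist_force'])
d=grab(('wrist',));c=d['wrist']
save(cv2.resize(c['pixels'][230:390,240:400],(600,600),interpolation=2),'p12.png')
R=Rotation.from_rotvec(s['tcp_rot']).as_matrix(); L=(cloud(c)-s['tool_pos'])@R
for v in range(246,380,3): print(v,np.round(L[v,320]*1e3,1),end=';')
E
```

```text
tcp [ 0.4519 -0.0275  0.1159] yaw x-axis 6.59 tilt [ 0.042 -0.014 -0.999]
tool delta [-0.0034 -0.0012  0.0378]
[-0.52710052 -0.90230239 -1.94780866]
246 [15.1  0.3 67.8];249 [28.2  0.3 24.9];252 [28.3  0.3 20.7];255 [28.   0.3 17.7];258 [28.1  0.3 13.9];261 [27.6  0.3 11.8];264 [26.   0.3 12.5];267 [24.8  0.3 12.2];270 [23.4  0.3 12.2];273 [22.   0.3 12.4];276 [21.   0.3 11.7];279 [19.7  0.3 11.6];282 [18.2  0.3 11.9];285 [16.5  0.3 12.5];288 [15.7  0.3 11.3];291 [ 0.1  0.3 40.1];294 [-0.4  0.3 37.7];297 [-0.2  0.3 34.1];300 [-0.3  0.3 31.1];303 [-1.   0.3 29.4];306 [-1.8  0.3 27.8];309 [-3.4  0.3 27.8];312 [-4.9  0.3 27.6];315 [-6.6  0.3 27.6];318 [-8.4  0.3 28. ];321 [-10.8   0.3  29.2];324 [-56.6   0.4 101.1];327 [-58.7   0.4 100.3];330 [-60.6   0.4  99.2];333 [-71.9   0.5 112.9];336 [-16.8   0.3  25.3];339 [-16.    0.3  21.7];342 [-16.6   0.3  20.2];345 [-16.1   0.3  17. ];348 [-16.6   0.3  15.4];351 [-16.5   0.3  13.1];354 [-16.9   0.3  11.5];357 [-19.    0.3  12.1];360 [-20.3   0.3  11.8];363 [-20.7   0.3  10.2];366 [-22.5   0.3  10.4];369 [-24.5   0.3  10.9];372 [-25.5   0.3  10.1];375 [-27.1   0.3  10.1];378 [-30.3   0.3  12. ];
```

View pics/p12.png

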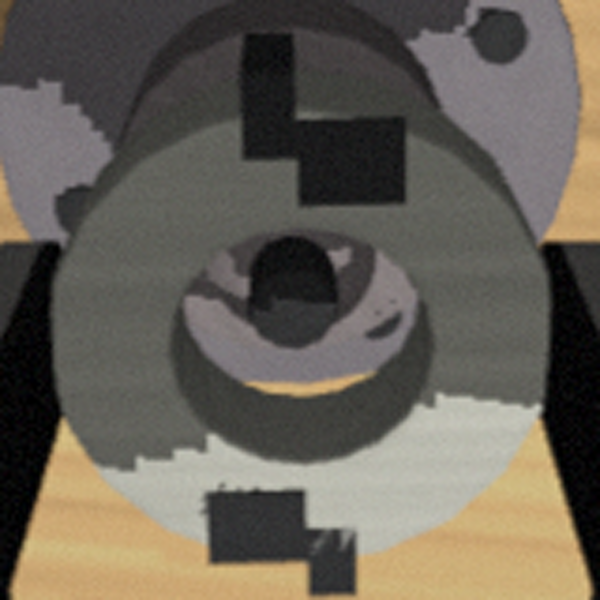

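The stub is inside the bore. In the tool frame the stub centre is at x ≈ -5.8 and the bore at -1.8, so I'm correcting -3.8 mm in x and -1 mm in y.

Request:
{"op": "servo_tool", "data": {
  "moves": [
    [255,[-0.0015,-0.0004,0],0],
    [255,[-0.0012,-0.0003,0],0],
    [255,[-0.0008,-0.0002,0],0],
    [255,[0,0,0.001],0],
    [255,[0,0,0.002],0],
    [255,[0,0,0.001],0],
    [255,[0,0,0],0],
    [255,[0,0,0],0]
  ]
}}

```text
time: 23.08
tool_pos: [0.4483, -0.027, 0.1119]
tcp_rot: [3.119, 0.179, 0.065]
wrist_force: [0.3, 0.4, -3.2]
width: 0.68
```

```bash
cat >> h.py <<'E'
def chk(zu):
    """bore vs stub along image column 320 and row, tool frame, mm"""
    s=bot.read_state(); c=grab(('wrist',))['wrist']
    R=Rotation.from_rotvec(s['tcp_rot']).as_matrix(); C=cloud(c); L=(C-s['tool_pos'])@R*1e3
    D=np.hypot(C[...,0]-.448,C[...,1]+.0277)
    m=(abs(C[...,2]-.088)<.0025)&(D<.011)
    k=cv2.findContours(m.astype(np.uint8),0,1)[0]
    if k:
        k=max(k,key=cv2.contourArea)[:,0]; P=L[k[:,1],k[:,0]]; print('stub top tool x',P[:,0].min().round(1),P[:,0].max().round(1),'y',P[:,1].min().round(1),P[:,1].max().round(1),'ctr',np.round((P.min(0)+P.max(0))/2,1),'z',P[:,2].mean().round(1))
    w=(L[...,2]>zu-12)&(L[...,2]<zu-2)&(abs(L[...,1])<16)
    rear=L[w&(L[...,0]<-8)&(L[...,0]>-22)&(abs(L[...,1])<3)]; fr=L[w&(L[...,0]>18)&(abs(L[...,1])<3)]
    print('rear bore wall',np.median(rear[:,0]) if len(rear) else None,'front outer',np.median(fr[:,0]) if len(fr) else None)
    print('force',np.round(s['wrist_force'],1),np.round(s['torque'],2))
E
python3 - <<'E'
from h import *
chk(27.5); delta((.4485,-.0272,.078))
E
```

```text
stub top tool x -7.5 4.2 y -5.8 5.5 ctr [-1.6 -0.2 24.5] z 25.0
rear bore wall -16.417720922209234 front outer 28.287225259195232
force [ 0.3  0.4 -3.2] [ 0.06  0.06 -0.02]
tcp [ 0.4483 -0.027   0.1119] yaw x-axis 6.59 tilt [ 0.043 -0.014 -0.999]
tool delta [-0.0012 -0.0005  0.0338]
```

Stub at -1.6 and bore at -1.5, so it is aligned. I'm descending with tilt compensation.

Request:
{"op": "servo_tool", "data": {
  "moves": [
    [255,[-0.0001,-0.0001,0.002],0],
    [255,[-0.0001,-0.0001,0.003],0],
    [255,[-0.0001,-0.0001,0.003],0],
    [255,[-0.0001,-0.0001,0.003],0],
    [255,[-0.0001,-0.0001,0.002],0],
    [255,[0,0,0.001],0],
    [255,[0,0,0],0],
    [255,[0,0,0],0]
  ]
}}

```text
time: 23.8
tool_pos: [0.4482, -0.0267, 0.0959]
tcp_rot: [3.119, 0.179, 0.064]
wrist_force: [-0.8, -0.2, -2.2]
width: 0.674
```

```bash
python3 - <<'E'
from h import *
chk(27.5); delta((.4482,-.0272,.078))
E
```

```text
stub top tool x -7.3 5.1 y -5.3 6.3 ctr [-1.1  0.5  8.9] z 9.1
rear bore wall -16.487510160132107 front outer 28.277710949129506
force [-0.8 -0.2 -2.2] [ 0.03  0.03 -0.05]
tcp [ 0.4482 -0.0267  0.0959] yaw x-axis 6.59 tilt [ 0.042 -0.014 -0.999]
tool delta [-0.0008  0.0001  0.0179]
```

Request:
{"op": "servo_tool", "data": {
  "moves": [
    [255,[-0.0001,0.0001,0.002],0],
    [255,[-0.0001,0,0.003],0],
    [255,[-0.0001,0,0.003],0],
    [255,[-0.0001,0,0.002],0],
    [255,[-0.0001,0,0.002],0],
    [255,[0,0,0.001],0],
    [255,[0,0,0],0],
    [255,[0,0,0],0]
  ]
}}

```text
time: 24.52
tool_pos: [0.4485, -0.0271, 0.0817]
tcp_rot: [3.119, 0.179, 0.065]
wrist_force: [-0.8, -0.5, -2.4]
width: 0.674
```

```bash
python3 - <<'E'
from h import *
chk(27.5); delta((.4482,-.0272,.0775))
E
```

```text
stub top tool x -6.7 5.5 y -5.5 6.2 ctr [-0.6  0.3 -5.2] z -5.0
rear bore wall None front outer 28.333162015070812
force [-0.8 -0.5 -2.4] [0.02 0.04 0.  ]
tcp [ 0.4485 -0.0272  0.0817] yaw x-axis 6.58 tilt [ 0.042 -0.014 -0.999]
tool delta [-0.0005 -0.0001  0.0042]
```

Request:
{"op": "servo_tool", "data": {
  "moves": [
    [255,[-0.0001,0,0.001],0],
    [255,[-0.0001,0,0.001],0],
    [255,[0,0,0.001],0],
    [255,[0,0,0.001],0],
    [255,[0,0,0.0006],0],
    [255,[0,0,0.0006],0],
    [255,[0,0,0.0006],0],
    [255,[0,0,0.0006],0]
  ]
}}

```text
time: 25.23
tool_pos: [0.4494, -0.0272, 0.0772]
tcp_rot: [3.119, 0.179, 0.066]
wrist_force: [-3.5, -0.1, 4.5]
width: 0.67
```

```bash
cat >> h.py <<'E'
def ztop(r0,r1,lo,hi):
    c=grab(('wrist',))['wrist'];C=cloud(c);D=np.hypot(C[...,0]-.448,C[...,1]+.0277)
    m=(D>r0)&(D<r1)&(C[...,2]>lo)&(C[...,2]<hi)
    P=C[m]; A=np.c_[P[:,:2]-[.448,-.0277],np.ones(len(P))]; f=np.linalg.lstsq(A,P[:,2],rcond=None)[0]
    print('top n',len(P),np.round(np.percentile(P[:,2],[10,50,90])*1e3,1),'slopes',np.round(f[:2],3),'z0',round(f[2]*1e3,1))
E
python3 - <<'E'
from h import *
chk(27.5); delta((.4482,-.0272,.0775)); ztop(.018,.028,.058,.074)
E
```

```text
stub top tool x -7.7 4.5 y -5.3 6.0 ctr [-1.6  0.3 -9.6] z -9.4
rear bore wall None front outer 28.13321182417242
force [-3.5 -0.1  4.5] [ 0.2   0.59 -0.01]
tcp [ 0.4494 -0.0272  0.0772] yaw x-axis 6.58 tilt [ 0.043 -0.014 -0.999]
tool delta [-0.0012 -0.0001 -0.0003]
top n 6715 [64.9 65.7 66.5] slopes [-0.001 -0.007] z0 65.7
```

The cutter is seated: top at 65.7 mm, flat, contact force felt. I'm releasing and rising.

Request:
{"op": "servo_tool", "data": {
  "moves": [
    [255,[-0.0008,0,0],0],
    [200,[0,0,0],0],
    [140,[0,0,0],0],
    [80,[0,0,0],0],
    [0,[0,0,0],0],
    [0,[0,0,0],0],
    [0,[0,0,0],0],
    [0,[0,0,0],0]
  ]
}}

```text
time: 26.0
tool_pos: [0.4501, -0.0275, 0.0777]
tcp_rot: [3.118, 0.179, 0.071]
wrist_force: [-0.1, -0.6, -0.4]
width: 0.996
```

```bash
python3 - <<'E'
from h import *
ztop(.018,.028,.058,.074); delta((.4482,-.0272,.17))
c=pickle.load(open('last_wrist.pkl','rb'))['wrist'];save(c['pixels'],'w12.png')
E
```

```text
top n 6662 [64.8 65.6 66.4] slopes [-0. -0.] z0 65.6
tcp [ 0.4501 -0.0275  0.0777] yaw x-axis 6.58 tilt [ 0.047 -0.015 -0.999]
tool delta [ 0.0023  0.0013 -0.0923]
```

View pics/w12.png

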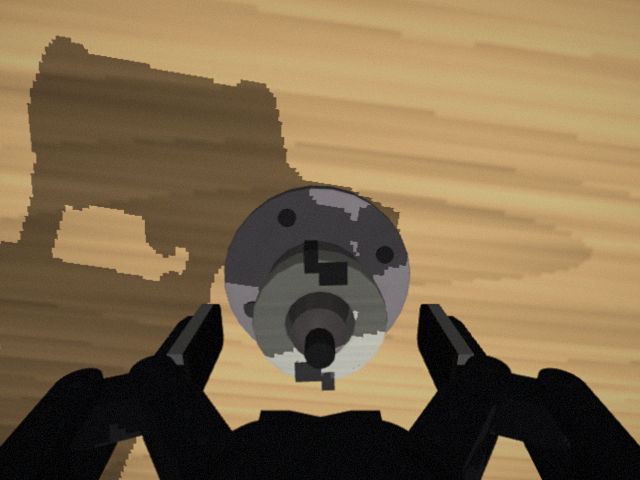

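The cutter is on the shaft and free of the fingers. I'm going up and over to the thin collar.

Request:
{"op": "servo_tool", "data": {
  "moves": [
    [0,[-0.0005,-0.0003,-0.006],0],
    [0,[0,0,-0.01],0],
    [0,[0,0,-0.014],0],
    [0,[0,0,-0.016],0],
    [0,[0,0,-0.016],0],
    [0,[0.004,-0.003,-0.012],0],
    [0,[0.01,-0.007,-0.008],0],
    [0,[0.014,-0.01,0],0]
  ]
}}

```text
time: 26.72
tool_pos: [0.4695, -0.0036, 0.1691]
tcp_rot: [3.118, 0.175, 0.071]
wrist_force: [0.2, 0.3, 0.8]
width: 1.004
```

Request:
{"op": "servo_tool", "data": {
  "moves": [
    [0,[0.02,-0.015,0],0],
    [0,[0.02,-0.015,0],0],
    [0,[0.02,-0.015,0],0],
    [0,[0.02,-0.015,0],0],
    [0,[0.02,-0.015,0],0],
    [0,[0.02,-0.015,0],0],
    [0,[0.014,-0.01,0],0],
    [0,[0.005,-0.004,0],0]
  ]
}}

```text
time: 27.38
tool_pos: [0.605, 0.1222, 0.1867]
tcp_rot: [3.118, 0.173, 0.094]
wrist_force: [0.2, 0.4, 0.5]
width: 0.999
```

```bash
python3 - <<'E'
from h import *
delta((.634,.1487,.12))
E
```

```text
tcp [0.605  0.1222 0.1867] yaw x-axis 6.39 tilt [ 0.061 -0.014 -0.998]
tool delta [ 0.0277 -0.0246  0.068 ]
```

```bash
python3 - <<'E'
from h import *
s=bot.read_state();q=s['q'];print(np.round(q,4),'pitch err',q[1]+q[2]+q[4]-np.pi,np.round(s['joint_vel'],3),np.round(s['joint_torque'],1))
d=grab(('wrist',));c=d['wrist'];save(c['pixels'],'w13.png')
print(top(c,(.634,.1487),.012,.024))
E
```

```text
[ 0.1718  0.1746  1.8456 -0.0281  1.0636  1.6446] pitch err -0.057846325061238435 [ 0.084  0.106 -0.152 -0.012  0.053  0.076] [ -0.  -44.6 -34.1  -0.1  -0.3   0. ]
(array([634.1, 149.6]), array([46.3, 46.4]), array([634. , 149.6]), 23.7, 151)
```

View pics/w13.png

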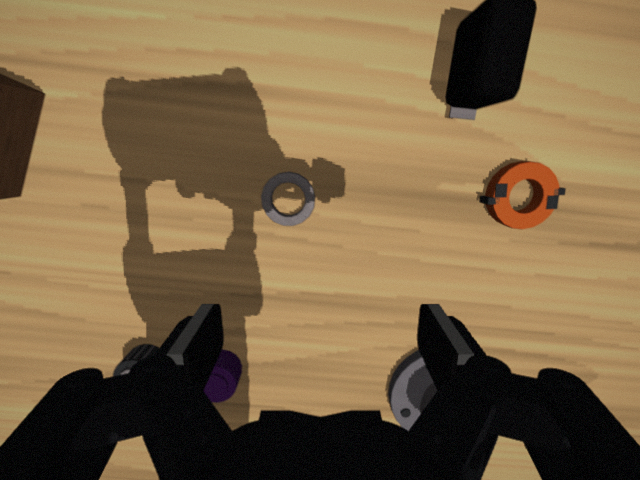

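The thin collar is at (288,198), about 29 mm away in each direction. I'm approaching and coming down.

Request:
{"op": "servo_tool", "data": {
  "moves": [
    [0,[0.005,-0.006,0.004],0],
    [0,[0.006,-0.007,0.008],0],
    [0,[0.005,-0.006,0.01],0],
    [0,[0.002,-0.003,0.012],0],
    [0,[0,-0.001,0.012],0],
    [0,[0,0,0.012],0],
    [0,[0,0,0.008],0],
    [0,[0,0,0.003],0]
  ]
}}

```text
time: 28.1
tool_pos: [0.6227, 0.1458, 0.1115]
tcp_rot: [3.117, 0.171, 0.089]
wrist_force: [0.3, 0.1, -0.1]
width: 1.0
```

```bash
python3 - <<'E'
from h import *
d=grab(('wrist',));c=d['wrist'];save(c['pixels'],'w14.png')
print(top(c,(.634,.1490),.012,.024))
delta((.634,.149,.026))
E
```

```text
(array([634.5, 149.8]), array([46.3, 46.5]), array([634.6, 149.8]), 23.7, 192)
tcp [0.6221 0.1456 0.1108] yaw x-axis 6.32 tilt [ 0.056 -0.016 -0.998]
tool delta [ 0.0076 -0.004   0.0853]
```

View pics/w14.png

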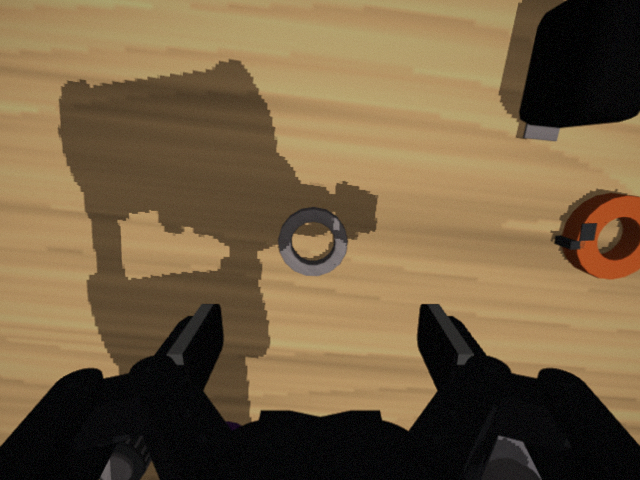

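Request:
{"op": "servo_tool", "data": {
  "moves": [
    [0,[0.003,-0.0015,0.006],0],
    [0,[0.002,-0.001,0.009],0],
    [0,[0.001,-0.0005,0.01],0],
    [0,[0.0005,0,0.01],0],
    [0,[0,0,0.01],0],
    [0,[0,0,0.008],0],
    [0,[0,0,0.004],0],
    [0,[0,0,0],0]
  ]
}}

```text
time: 28.82
tool_pos: [0.633, 0.1479, 0.0484]
tcp_rot: [3.116, 0.17, 0.088]
wrist_force: [-0.7, 0.2, 0.1]
width: 0.997
```

```bash
python3 - <<'E'
from h import *
delta((.6343,.149,.026))
E
```

```text
tcp [0.633  0.1479 0.0484] yaw x-axis 6.26 tilt [ 0.057 -0.016 -0.998]
tool delta [ 0.0002 -0.0015  0.0224]
```

Request:
{"op": "servo_tool", "data": {
  "moves": [
    [0,[0,-0.0006,0.004],0],
    [0,[0,-0.0004,0.005],0],
    [0,[0,0,0.005],0],
    [0,[0,0,0.003],0],
    [0,[0,0,0.001],0],
    [0,[0,0,0],0],
    [60,[0,0,0],0],
    [100,[0,0,0],0]
  ]
}}

```text
time: 29.48
tool_pos: [0.6347, 0.1489, 0.0294]
tcp_rot: [3.117, 0.17, 0.091]
wrist_force: [0.5, -0.1, 0.5]
width: 0.746
```

```bash
python3 - <<'E'
from h import *
delta((.6343,.149,.026))
d=grab(('scene','side'))
a=d['scene']['pixels'][200:280,330:440];b=d['side']['pixels'][170:260,255:365]
save(np.hstack([cv2.resize(x,(390,330),interpolation=2) for x in(a,b)]),'g15.png')
E
```

```text
tcp [0.6347 0.1489 0.0294] yaw x-axis 6.27 tilt [ 0.059 -0.016 -0.998]
tool delta [-0.0006 -0.0002  0.0034]
```

View pics/g15.png

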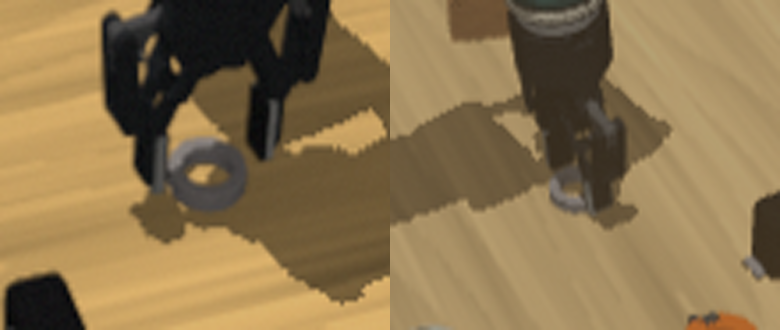

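Request:
{"op": "servo_tool", "data": {
  "moves": [
    [100,[0,0,0.0015],0],
    [100,[0,0,0.0015],0],
    [100,[0,0,0.0005],0],
    [140,[0,0,0],0],
    [180,[0,0,0],0],
    [255,[0,0,0],0],
    [255,[0,0,0],0],
    [255,[0,0,0],0]
  ]
}}

```text
time: 30.25
tool_pos: [0.6359, 0.1492, 0.0275]
tcp_rot: [3.117, 0.17, 0.094]
wrist_force: [-0.6, 0.1, 1.6]
width: 0.529
```

```bash
python3 - <<'E'
from h import *
delta((.6343,.149,.026)); s=bot.read_state(); print(s['wrist_force'],s['width'])
c=grab(('wrist',))['wrist']; save(c['pixels'][200:420,180:460],'w15.png'); heldcol(c,s,.035)
E
```

```text
tcp [0.6359 0.1492 0.0275] yaw x-axis 6.27 tilt [ 0.061 -0.015 -0.998]
tool delta [-0.0017 -0.      0.0014]
[-0.64764993  0.12173842  1.59408842] 0.5290305984167153
230 [35.4  0.3 30.6] [110  87  60]
233 [34.3  0.3 29.4] [109  87  58]
236 [32.7  0.3 30.2] [107  84  58]
239 [31.2  0.3 30.2] [108  86  59]
242 [29.8  0.3 30.1] [102  82  55]
245 [28.4  0.3 30. ] [109  87  57]
248 [26.8  0.3 30.3] [105  84  55]
251 [25.7  0.3 29.3] [101  80  53]
254 [24.6  0.3 28.5] [100  78  54]
257 [22.8  0.3 29.3] [103  80  56]
260 [21.2  0.3 29.5] [99 79 51]
263 [19.7  0.3 29.6] [73 60 45]
266 [21.1  0.3 22.4] [42 42 41]
269 [21.1  0.3 18.9] [44 40 43]
272 [20.4  0.3 17.2] [72 70 69]
275 [18.8  0.3 17.6] [68 64 64]
278 [17.8  0.3 16.7] [67 61 64]
281 [16.5  0.3 16.5] [67 63 63]
284 [15.   0.3 16.6] [65 61 59]
287 [13.   0.3 18. ] [67 62 63]
290 [ 6.3  0.3 28.6] [104  86  56]
293 [ 5.   0.3 28. ] [98 80 52]
296 [ 3.4  0.3 28.3] [102  78  54]
299 [ 1.4  0.3 28.9] [102  81  57]
302 [ 0.3  0.3 28. ] [102  83  60]
305 [-1.1  0.3 27.7] [103  81  54]
308 [-2.5  0.3 27.1] [107  82  56]
311 [-4.2  0.3 27.4] [1
[... 389 characters left out ...]
 0.3  21. ] [42 38 39]
347 [-17.6   0.3  17.6] [42 39 40]
350 [-18.2   0.3  16.2] [76 70 71]
353 [-19.6   0.3  15.8] [133 125 124]
356 [-21.1   0.3  15.7] [130 122 122]
359 [-21.9   0.3  14.6] [132 120 124]
362 [-23.3   0.3  14.2] [131 119 121]
365 [-25.8   0.3  15.3] [151 134 121]
368 [-36.2   0.4  26.4] [205 171 119]
371 [-37.7   0.4  26. ] [204 168 114]
374 [-39.7   0.4  26.2] [197 159 110]
377 [-40.8   0.4  25.2] [186 148 104]
380 [-43.1   0.4  25.7] [185 148 101]
383 [-44.3   0.4  25. ] [192 155 108]
386 [-46.    0.4  24.8] [201 166 112]
389 [-48.7   0.4  25.7] [204 168 113]
392 [-49.7   0.4  24.6] [200 166 115]
395 [-51.5   0.4  24.5] [202 166 114]
398 [-53.7   0.4  24.8] [200 163 111]
```

View pics/w15.png

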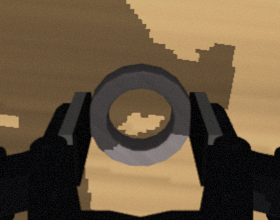

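The thin collar is gripped, with its bore centre at tool x ≈ -2.8 mm. I'm lifting and carrying it gently.

Request:
{"op": "servo_tool", "data": {
  "moves": [
    [255,[0,0,-0.003],0],
    [255,[0,0,-0.006],0],
    [255,[0,0,-0.009],0],
    [255,[0,0,-0.012],0],
    [255,[0,0,-0.013],0],
    [255,[0,0,-0.013],0],
    [255,[0,0,-0.013],0],
    [255,[-0.002,0.002,-0.012],0]
  ]
}}

```text
time: 30.97
tool_pos: [0.6267, 0.148, 0.1132]
tcp_rot: [3.117, 0.17, 0.086]
wrist_force: [1.3, -0.5, -1.1]
width: 0.523
```

Request:
{"op": "servo_tool", "data": {
  "moves": [
    [255,[-0.004,0.004,-0.01],0],
    [255,[-0.006,0.006,-0.008],0],
    [255,[-0.008,0.007,-0.006],0],
    [255,[-0.009,0.008,-0.004],0],
    [255,[-0.009,0.008,0],0],
    [255,[-0.009,0.008,0],0],
    [255,[-0.009,0.008,0],0],
    [255,[-0.009,0.008,0],0]
  ]
}}

```text
time: 31.63
tool_pos: [0.5649, 0.0794, 0.147]
tcp_rot: [3.117, 0.172, 0.098]
wrist_force: [-0.2, -0.3, -1.6]
width: 0.527
```

```bash
python3 - <<'E'
from h import *
delta((.4497,-.0269,.16)); s=bot.read_state(); print(s['wrist_force'],s['width'])
c=grab(('wrist',))['wrist']; save(c['pixels'],'w16.png')
E
```

```text
tcp [0.5649 0.0794 0.147 ] yaw x-axis 6.34 tilt [ 0.064 -0.015 -0.998]
tool delta [-0.1252  0.0934 -0.0187]
[-0.17676772 -0.25643548 -1.61607819] 0.5268966730821815
```

View pics/w16.png

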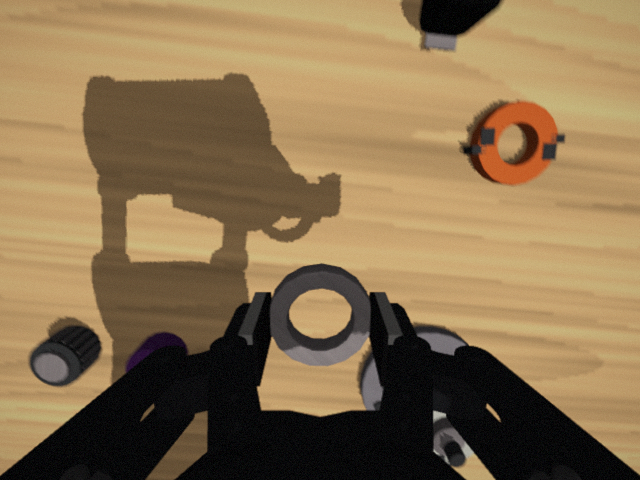

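Request:
{"op": "servo_tool", "data": {
  "moves": [
    [255,[-0.01,0.008,-0.002],0],
    [255,[-0.01,0.008,-0.002],0],
    [255,[-0.01,0.008,-0.002],0],
    [255,[-0.01,0.008,-0.002],0],
    [255,[-0.01,0.008,-0.002],0],
    [255,[-0.01,0.008,-0.001],0],
    [255,[-0.01,0.008,-0.001],0],
    [255,[-0.01,0.007,-0.001],0]
  ]
}}

```text
time: 32.35
tool_pos: [0.481, -0.0, 0.1539]
tcp_rot: [3.116, 0.169, 0.087]
wrist_force: [-0.1, 0.6, -0.9]
width: 0.522
```

```bash
python3 - <<'E'
from h import *
delta((.4497,-.0269,.14))
E
```

```text
tcp [ 0.481  -0.      0.1539] yaw x-axis 6.26 tilt [ 0.057 -0.016 -0.998]
tool delta [-0.0347  0.023   0.0126]
```

Request:
{"op": "servo_tool", "data": {
  "moves": [
    [255,[-0.008,0.006,0],0],
    [255,[-0.007,0.005,0],0],
    [255,[-0.006,0.004,0],0],
    [255,[-0.004,0.003,0],0],
    [255,[-0.003,0.002,0],0],
    [255,[-0.001,0.001,0],0],
    [255,[0,0,0],0],
    [255,[0,0,0],0]
  ]
}}

```text
time: 33.02
tool_pos: [0.4499, -0.0283, 0.1531]
tcp_rot: [3.117, 0.165, 0.089]
wrist_force: [0.1, -0.6, -0.1]
width: 0.528
```

```bash
python3 - <<'E'
from h import *
delta((.4497,-.0269,.118)); chk(28)
c=pickle.load(open('last_wrist.pkl','rb'))['wrist'];save(c['pixels'][200:400,200:440],'w17.png')
E
```

```text
tcp [ 0.4499 -0.0283  0.1531] yaw x-axis 6.1 tilt [ 0.058 -0.016 -0.998]
tool delta [-0.002  -0.0022  0.035 ]
stub top tool x -12.3 -10.7 y -2.6 -0.2 ctr [-11.5  -1.4  65.2] z 65.3
rear bore wall -17.900160776264002 front outer 20.35110699326379
force [ 0.1 -0.6 -0.1] [-0.02  0.05 -0.01]
```

View pics/w17.png

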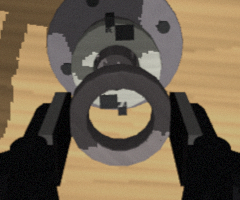

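Request:
{"op": "servo_tool", "data": {
  "moves": [
    [255,[-0.0005,-0.0005,0.003],0],
    [255,[-0.0005,-0.0005,0.005],0],
    [255,[-0.0004,-0.0004,0.005],0],
    [255,[-0.0003,-0.0002,0.005],0],
    [255,[-0.0003,-0.0002,0.005],0],
    [255,[-0.0002,0,0.003],0],
    [255,[0,0,0.001],0],
    [255,[0,0,0],0]
  ]
}}

```text
time: 33.73
tool_pos: [0.4494, -0.0258, 0.122]
tcp_rot: [3.117, 0.169, 0.086]
wrist_force: [0.0, -0.3, -1.4]
width: 0.525
```

```bash
python3 - <<'E'
from h import *
delta((.4497,-.0269,.110)); chk(28)
d=grab(('wrist','scene','side'));c=d['wrist']
a=d['scene']['pixels'][140:230,240:345];b=d['side']['pixels'][205:315,215:325];w=c['pixels'][230:390,240:400]
save(np.hstack([cv2.resize(x,(266,266),interpolation=2) for x in(a,b,w)]),'p17.png')
E
```

```text
tcp [ 0.4494 -0.0258  0.122 ] yaw x-axis 6.23 tilt [ 0.056 -0.016 -0.998]
tool delta [-0.0005  0.0008  0.012 ]
stub top tool x -9.8 1.7 y -4.7 6.4 ctr [-4.   0.9 34.5] z 35.0
rear bore wall -17.851214337421222 front outer 20.369489419346515
force [ 0.  -0.3 -1.4] [-0.02  0.04 -0.01]
```

View pics/p17.png

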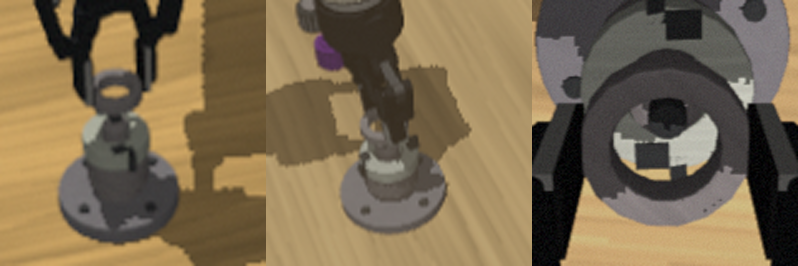

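Stub and bore agree in x (-4.0 against -3.9), and y needs about +1 mm. I'm lowering it onto the stub.

Request:
{"op": "servo_tool", "data": {
  "moves": [
    [255,[-0.0001,0.0006,0.001],0],
    [255,[-0.0002,0.0003,0.003],0],
    [255,[-0.0002,-0.0001,0.003],0],
    [255,[-0.0002,-0.0001,0.003],0],
    [255,[-0.0001,0,0.002],0],
    [255,[0,0,0.001],0],
    [255,[0,0,0],0],
    [255,[0,0,0],0]
  ]
}}

```text
time: 34.6
tool_pos: [0.451, -0.0273, 0.1095]
tcp_rot: [3.116, 0.168, 0.092]
wrist_force: [0.5, 0.0, -1.6]
width: 0.523
```

```bash
python3 - <<'E'
from h import *
delta((.4494,-.0269,.094)); chk(28)
E
```

```text
tcp [ 0.451  -0.0273  0.1095] yaw x-axis 6.21 tilt [ 0.06  -0.016 -0.998]
tool delta [-0.0024 -0.0009  0.0154]
stub top tool x -10.6 1.3 y -6.2 5.1 ctr [-4.6 -0.6 22.4] z 22.5
rear bore wall -17.667185434225154 front outer 20.339590853646037
force [ 0.5  0.  -1.6] [-0.01  0.   -0.01]
```

Request:
{"op": "servo_tool", "data": {
  "moves": [
    [255,[-0.0008,-0.0003,0],0],
    [255,[-0.0005,-0.0001,0.001],0],
    [255,[-0.0001,0,0.002],0],
    [255,[-0.0001,0,0.002],0],
    [255,[-0.0001,0,0.002],0],
    [255,[0,0,0.001],0],
    [255,[0,0,0],0],
    [255,[0,0,0],0]
  ]
}}

```text
time: 35.32
tool_pos: [0.4498, -0.0271, 0.1008]
tcp_rot: [3.116, 0.168, 0.093]
wrist_force: [0.5, -0.3, -0.5]
width: 0.525
```

```bash
python3 - <<'E'
from h import *
delta((.4494,-.0269,.094)); chk(28)
E
```

```text
tcp [ 0.4498 -0.0271  0.1008] yaw x-axis 6.22 tilt [ 0.06  -0.016 -0.998]
tool delta [-0.0008 -0.0004  0.0068]
stub top tool x -9.3 2.7 y -5.9 5.7 ctr [-3.3 -0.1 13.7] z 14.1
rear bore wall -17.797204778105026 front outer 20.323186323921902
force [ 0.5 -0.3 -0.5] [ 0.06 -0.01 -0.03]
```

Aligned to about 0.5 mm. I'm seating it.

Request:
{"op": "servo_tool", "data": {
  "moves": [
    [255,[-0.0003,0,0.001],0],
    [255,[-0.0001,0,0.0015],0],
    [255,[-0.0001,0,0.0015],0],
    [255,[-0.0001,0,0.001],0],
    [255,[0,0,0.0006],0],
    [255,[0,0,0.0005],0],
    [255,[0,0,0.0005],0],
    [255,[0,0,0.0005],0]
  ]
}}

```text
time: 36.03
tool_pos: [0.45, -0.0273, 0.0934]
tcp_rot: [3.116, 0.168, 0.094]
wrist_force: [-2.9, -0.2, 5.6]
width: 0.519
```

```bash
python3 - <<'E'
from h import *
delta((.4494,-.0269,.0935)); chk(28); ztop(.0165,.0225,.070,.085)
E
```

```text
tcp [ 0.45   -0.0273  0.0934] yaw x-axis 6.21 tilt [ 0.061 -0.016 -0.998]
tool delta [-0.0005 -0.0005 -0.0001]
stub top tool x -8.7 3.2 y -6.0 5.4 ctr [-2.8 -0.3  6.4] z 6.6
rear bore wall -17.67908612325344 front outer 20.303990456502014
force [-2.9 -0.2  5.6] [0.08 0.46 0.01]
top n 3347 [76.8 77.6 78.3] slopes [-0.001  0.003] z0 77.6
```

The thin collar is seated flat, with its top at 77.6 mm and +5.6 N of contact. I'm releasing.

Request:
{"op": "servo_tool", "data": {
  "moves": [
    [255,[-0.0005,0,0],0],
    [200,[0,0,0],0],
    [140,[0,0,0],0],
    [80,[0,0,0],0],
    [0,[0,0,0],0],
    [0,[0,0,0],0],
    [0,[0,0,0],0],
    [0,[0,0,0],0]
  ]
}}

```text
time: 36.8
tool_pos: [0.4503, -0.0275, 0.0939]
tcp_rot: [3.116, 0.168, 0.097]
wrist_force: [-0.4, 1.0, 0.2]
width: 1.001
```

```bash
python3 - <<'E'
from h import *
ztop(.0165,.0225,.070,.085); delta((.4482,-.0272,.17))
c=pickle.load(open('last_wrist.pkl','rb'))['wrist'];save(c['pixels'],'w18.png')
E
```

```text
top n 3324 [76.8 77.5 78.3] slopes [-0.001 -0.001] z0 77.5
tcp [ 0.4503 -0.0275  0.0939] yaw x-axis 6.22 tilt [ 0.063 -0.017 -0.998]
tool delta [ 0.0026  0.0012 -0.0761]
```

View pics/w18.png

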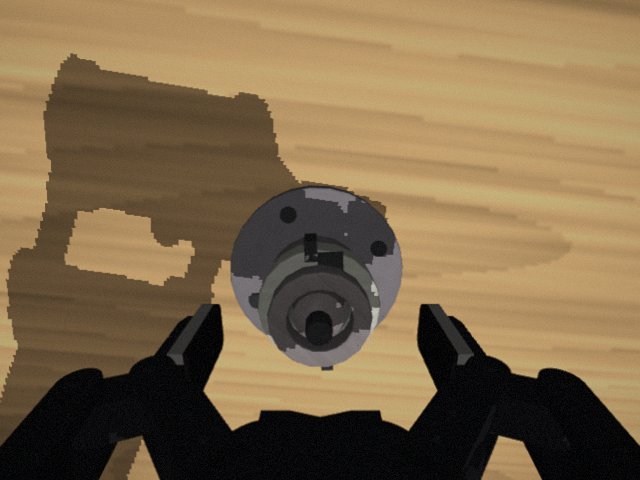

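The thin collar is on and free. Next is the cap: I'll turn by +0.3 so the tool's slight tilt lies along the pads, and pre-close the jaws to about 57 mm so that the outer finger stays clear of the purple look-alike.

Request:
{"op": "servo_tool", "data": {
  "moves": [
    [0,[-0.0005,-0.0003,-0.005],0],
    [0,[0,0,-0.008],0],
    [0,[0,0,-0.01],0],
    [0,[0,0,-0.01],0],
    [0,[0,0,-0.01],0.06],
    [0,[0,-0.002,-0.01],0.08],
    [0,[0,-0.004,-0.008],0.08],
    [0,[-0.001,-0.007,-0.004],0.06]
  ]
}}

```text
time: 37.52
tool_pos: [0.4455, -0.0135, 0.1669]
tcp_rot: [3.115, -0.289, 0.104]
wrist_force: [-0.4, -0.1, -0.7]
width: 1.0
```

Request:
{"op": "servo_tool", "data": {
  "moves": [
    [85,[-0.002,-0.01,0],0],
    [85,[-0.002,-0.012,0],0],
    [85,[-0.002,-0.013,0],0],
    [85,[-0.002,-0.013,0],0],
    [85,[-0.002,-0.013,0],0],
    [85,[-0.002,-0.013,0],0],
    [85,[-0.002,-0.013,0],0],
    [85,[-0.002,-0.013,0],0]
  ]
}}

```text
time: 38.18
tool_pos: [0.4534, 0.0909, 0.1805]
tcp_rot: [3.115, -0.3, 0.135]
wrist_force: [0.4, 0.2, 0.5]
width: 0.667
```

```bash
python3 - <<'E'
from h import *
delta((.455,.2755,.15)); print(bot.read_state()['width'])
E
```

```text
tcp [0.4534 0.0909 0.1805] yaw x-axis -11.0 tilt [ 0.085 -0.017 -0.996]
tool delta [-0.0362 -0.1815  0.0273]
0.6671726204314102
```

Request:
{"op": "servo_tool", "data": {
  "moves": [
    [85,[-0.002,-0.01,0],0],
    [85,[-0.002,-0.009,0],0],
    [85,[-0.002,-0.009,0],0],
    [85,[-0.002,-0.009,0],0],
    [85,[-0.002,-0.009,0],0],
    [85,[-0.002,-0.009,0],0],
    [85,[-0.002,-0.009,0],0],
    [85,[-0.002,-0.009,0],0]
  ]
}}

```text
time: 38.85
tool_pos: [0.453, 0.1724, 0.1853]
tcp_rot: [3.117, -0.3, 0.147]
wrist_force: [-0.2, 0.9, -0.5]
width: 0.662
```

```bash
python3 - <<'E'
from h import *
delta((.455,.2755,.15)); print(bot.read_state()['width'])
s=bot.read_state();q=s['q'];print(np.round(q,4),q[1]+q[2]+q[4]-np.pi)
E
```

```text
tcp [0.453  0.1724 0.1853] yaw x-axis -11.02 tilt [ 0.093 -0.015 -0.996]
tool delta [-0.021  -0.1015  0.0337]
0.6622622550594256
[ 0.3428 -0.0928  2.1284 -0.0536  1.0242  2.1317] -0.08181968109070858
```

Request:
{"op": "servo_tool", "data": {
  "moves": [
    [85,[-0.002,-0.009,0],0],
    [85,[-0.002,-0.009,0.001],0],
    [85,[-0.002,-0.009,0.002],0],
    [85,[-0.002,-0.009,0.002],0],
    [85,[-0.002,-0.009,0.002],0],
    [85,[-0.002,-0.009,0.003],0],
    [85,[-0.002,-0.008,0.003],0],
    [85,[-0.002,-0.008,0.003],0]
  ]
}}

```text
time: 39.52
tool_pos: [0.4519, 0.2522, 0.166]
tcp_rot: [3.117, -0.3, 0.147]
wrist_force: [0.6, 0.6, -0.4]
width: 0.669
```

Request:
{"op": "servo_tool", "data": {
  "moves": [
    [85,[-0.002,-0.006,0.003],0],
    [85,[-0.002,-0.004,0.004],0],
    [85,[-0.001,-0.002,0.004],0],
    [85,[0,0,0.004],0],
    [85,[0,0,0.004],0],
    [85,[0,0,0.002],0],
    [85,[0,0,0],0],
    [85,[0,0,0],0]
  ]
}}

```text
time: 40.18
tool_pos: [0.4499, 0.2664, 0.14]
tcp_rot: [3.115, -0.297, 0.142]
wrist_force: [0.2, -0.0, -0.4]
width: 0.664
```

```bash
python3 - <<'E'
from h import *
delta((.455,.2755,.10)); print(bot.read_state()['width'])
c=grab(('wrist',))['wrist']; save(c['pixels'],'w20.png'); print(top(c,(.455,.2755),.032,.02,.006), top(c,(.455,.2755),.034,.013,.0025))
E
```

```text
tcp [0.4499 0.2664 0.14  ] yaw x-axis -10.9 tilt [ 0.089 -0.018 -0.996]
tool delta [-0.0004 -0.0099  0.0402]
0.6635948891645542
(array([453.7, 277.6]), array([39. , 39.7]), array([454. , 277.5]), 20.4, 162) (array([453.2, 277.8]), array([24.6, 25.1]), array([453.3, 277.8]), 13.0, 99)
```

View pics/w20.png

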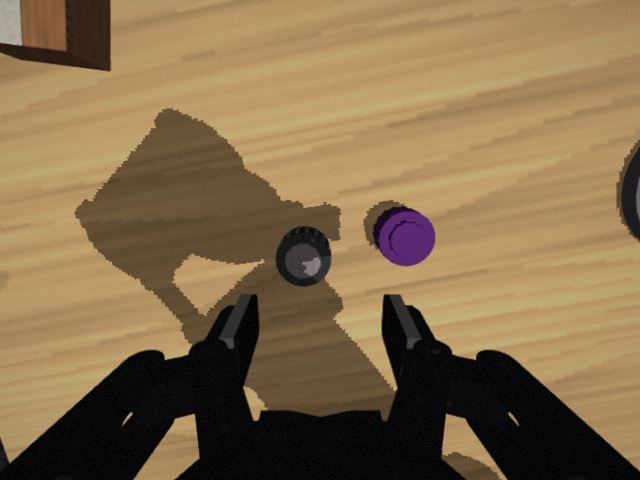

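The ribbed grey cap is at (304,257), the purple one at (404,237), and the right finger will pass between them. I'm centring and descending.

Request:
{"op": "servo_tool", "data": {
  "moves": [
    [85,[-0.001,-0.003,0],0],
    [85,[-0.001,-0.003,0.001],0],
    [85,[-0.001,-0.003,0.003],0],
    [85,[-0.001,-0.001,0.005],0],
    [85,[-0.0005,0,0.006],0],
    [85,[-0.0005,0,0.006],0],
    [85,[0,0,0.004],0],
    [85,[0,0,0],0]
  ]
}}

```text
time: 40.9
tool_pos: [0.4499, 0.278, 0.1133]
tcp_rot: [3.116, -0.299, 0.145]
wrist_force: [-0.4, 0.7, 0.6]
width: 0.669
```

```bash
python3 - <<'E'
from h import *
delta((.454,.277,.032)); print(bot.read_state()['width'])
c=grab(('wrist',))['wrist']; save(c['pixels'],'w21.png'); print(top(c,(.455,.2755),.032,.02,.006), top(c,(.455,.2755),.034,.013,.0025))
E
```

```text
tcp [0.4499 0.278  0.1133] yaw x-axis -10.95 tilt [ 0.091 -0.017 -0.996]
tool delta [-0.0034  0.0003  0.0814]
0.6694894402335009
(array([453.9, 277.7]), array([39.1, 39.8]), array([454.2, 277.8]), 20.3, 181) (array([453.3, 277.8]), array([24.8, 25.1]), array([453.2, 277.8]), 13.0, 112)
```

View pics/w21.png

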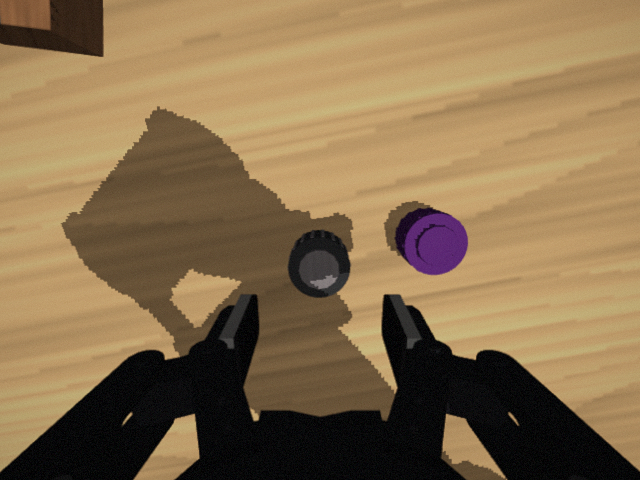

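Request:
{"op": "servo_tool", "data": {
  "moves": [
    [85,[-0.0005,0,0.004],0],
    [85,[-0.0005,0,0.007],0],
    [85,[-0.0005,0,0.009],0],
    [85,[-0.0005,0,0.009],0],
    [85,[-0.0003,0,0.009],0],
    [85,[-0.0003,0,0.009],0],
    [85,[0,0,0.006],0],
    [85,[0,0,0.002],0]
  ]
}}

```text
time: 41.62
tool_pos: [0.4527, 0.2772, 0.0527]
tcp_rot: [3.116, -0.299, 0.145]
wrist_force: [0.2, -0.7, 1.0]
width: 0.668
```

```bash
python3 - <<'E'
from h import *
delta((.454,.277,.032)); print(bot.read_state()['wrist_force'])
c=grab(('wrist',))['wrist']; save(c['pixels'],'w22.png'); print(top(c,(.455,.2755),.032,.02,.006))
E
```

```text
tcp [0.4527 0.2772 0.0527] yaw x-axis -10.97 tilt [ 0.091 -0.017 -0.996]
tool delta [-0.0006  0.      0.0208]
[ 0.1987679  -0.66291969  1.0456586 ]
(array([454.4, 277.6]), array([39. , 40.1]), array([454.6, 277.2]), 20.5, 249)
```

View pics/w22.png

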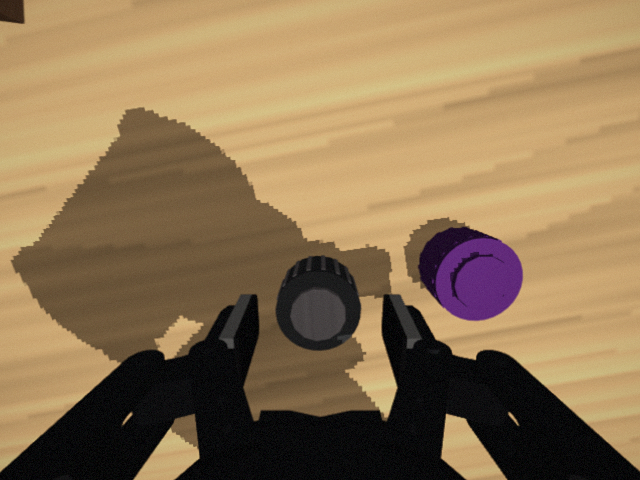

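Request:
{"op": "servo_tool", "data": {
  "moves": [
    [85,[0,0,0.003],0],
    [85,[0,0,0.005],0],
    [85,[0,0,0.005],0],
    [85,[0,0,0.003],0],
    [85,[0,0,0.001],0],
    [85,[0,0,0],0],
    [120,[0,0,0],0],
    [150,[0,0,0],0]
  ]
}}

```text
time: 42.33
tool_pos: [0.4553, 0.2775, 0.035]
tcp_rot: [3.117, -0.3, 0.147]
wrist_force: [-1.8, -0.1, -2.8]
width: 0.445
```

```bash
python3 - <<'E'
from h import *
delta((.454,.277,.032)); s=bot.read_state();print(s['wrist_force'],s['width'])
E
```

```text
tcp [0.4553 0.2775 0.035 ] yaw x-axis -10.99 tilt [ 0.093 -0.016 -0.996]
tool delta [-0.0015  0.0008  0.0028]
[-1.7561348  -0.08164935 -2.77312725] 0.4452706224235954
```

Request:
{"op": "servo_tool", "data": {
  "moves": [
    [255,[0,0,0],0],
    [255,[0,0,0],0],
    [255,[0,0,0],0],
    [255,[0,0,-0.002],0],
    [255,[0,0,-0.004],0],
    [255,[0,0,-0.005],0],
    [255,[0,0,-0.006],0],
    [255,[0,0,-0.006],0]
  ]
}}

```text
time: 43.0
tool_pos: [0.4507, 0.2765, 0.0574]
tcp_rot: [3.114, -0.299, 0.14]
wrist_force: [0.0, 0.8, -2.0]
width: 0.445
```

```bash
python3 - <<'E'
from h import *
delta((.448,-.0277,.17)); s=bot.read_state();print(s['wrist_force'],s['width'])
d=grab(('wrist','scene','side'));save(d['wrist']['pixels'][180:420,160:480],'w23.png'); heldcol(d['wrist'],s,.05)
a=d['scene']['pixels'][120:210,360:465];b=d['side']['pixels'][155:245,180:290]
save(np.hstack([cv2.resize(x,(390,330),interpolation=2) for x in(a,b)]),'g23.png')
E
```

```text
tcp [0.4507 0.2765 0.0574] yaw x-axis -10.98 tilt [ 0.088 -0.018 -0.996]
tool delta [ 0.0652  0.2993 -0.1067]
[ 0.04271465  0.75787536 -1.952387  ] 0.44540478836899544
272 [14.5  0.6 31.2] [10  9 13]
275 [14.8  0.6 26.9] [22 20 20]
278 [15.3  0.6 22.6] [16 17 21]
281 [16.1  0.6 17.6] [17 19 15]
284 [16.6  0.6 13.5] [22 23 25]
287 [16.3  0.6 11.2] [13 16 15]
290 [16.9  0.6  7. ] [23 22 24]
293 [16.1  0.6  6. ] [25 25 24]
296 [14.9  0.6  5.8] [23 24 25]
299 [13.1  0.6  6.6] [28 26 28]
302 [11.7  0.6  6.7] [29 34 31]
305 [10.1  0.6  7.2] [30 33 30]
308 [9.9 0.6 4.9] [44 41 40]
311 [9.9 0.6 2.6] [64 59 59]
314 [7.8 0.6 3.9] [72 68 69]
317 [7.8 0.6 1.6] [72 67 69]
320 [5.8 0.6 2.5] [72 68 69]
323 [5.4 0.6 1. ] [68 65 63]
326 [3.6 0.6 1.6] [68 64 65]
329 [1.8 0.6 2.3] [66 62 61]
332 [0.5 0.6 2.2] [68 63 64]
335 [-0.5  0.6  1.5] [75 71 69]
338 [-1.7  0.6  1.3] [72 67 67]
341 [-2.8  0.6  0.7] [68 63 62]
344 [-4.   0.6  0.5] [73 67 67]
347 [-6.2  0.6  1.5] [72 67 66]
350 [-6.9  0.6  0.6] [72 67 65]
353 [-8.5  0.6  0.7] [69 68 66]
356 [-9.8  0.6  0.5] [74 71 69]
359 [-10.5   0.6  -0.5] [68 63 61]
362 [-12.2   0.6  -0.2] [67 62 64]
365 [-13.3   0.6  -0.6] [74 70 71]
368 [-18.1   0.6   3.5] [24 27 28]
371 [-19.6   0.6   3.5] [25 26 26]
374 [-21.5   0.6   3.9] [30 26 26]
377 [-22.8   0.6   3.6] [70 56 42]
```

View pics/w23.png

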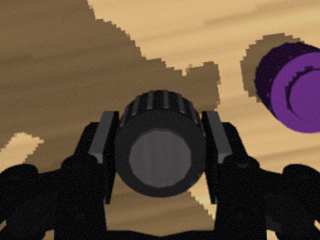

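View pics/g23.png

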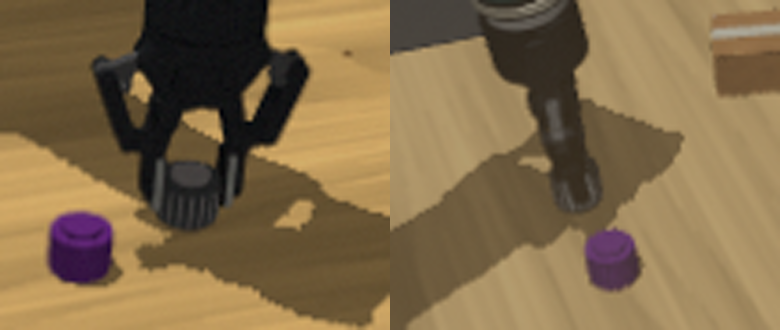

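The grey cap is held, and the purple one is untouched. I'm lifting and carrying it gently.

Request:
{"op": "servo_tool", "data": {
  "moves": [
    [255,[0,0,-0.008],0],
    [255,[0,0,-0.01],0],
    [255,[0,0,-0.012],0],
    [255,[0,0,-0.013],0],
    [255,[0,0,-0.013],0],
    [255,[0,0,-0.013],0],
    [255,[0,0.003,-0.012],0],
    [255,[0.001,0.006,-0.009],0]
  ]
}}

```text
time: 43.82
tool_pos: [0.4399, 0.2689, 0.1533]
tcp_rot: [3.113, -0.298, 0.136]
wrist_force: [0.9, 0.6, -2.5]
width: 0.438
```

Request:
{"op": "servo_tool", "data": {
  "moves": [
    [255,[0.002,0.008,-0.006],0],
    [255,[0.002,0.009,-0.004],0],
    [255,[0.002,0.01,-0.002],0],
    [255,[0.002,0.01,0],0],
    [255,[0.002,0.01,0],0],
    [255,[0.002,0.01,0],0],
    [255,[0.002,0.01,0],0],
    [255,[0.002,0.01,0],0]
  ]
}}

```text
time: 44.48
tool_pos: [0.4393, 0.1822, 0.1694]
tcp_rot: [3.114, -0.297, 0.138]
wrist_force: [0.6, -0.7, -2.8]
width: 0.443
```

```bash
python3 - <<'E'
from h import *
delta((.4504,-.0281,.16)); s=bot.read_state();print(s['wrist_force'],s['width'])
E
```

```text
tcp [0.4393 0.1822 0.1694] yaw x-axis -10.9 tilt [ 0.086 -0.019 -0.996]
tool delta [0.0496 0.2044 0.0143]
[ 0.55754898 -0.70039169 -2.76562854] 0.442932258228309
```

Request:
{"op": "servo_tool", "data": {
  "moves": [
    [255,[0.002,0.01,0],0],
    [255,[0.002,0.01,0],0],
    [255,[0.002,0.01,0],0],
    [255,[0.002,0.01,0],0],
    [255,[0.002,0.01,0],0],
    [255,[0.002,0.01,0],0],
    [255,[0.002,0.01,0],0],
    [255,[0.002,0.01,0],0]
  ]
}}

```text
time: 45.15
tool_pos: [0.4372, 0.09, 0.1681]
tcp_rot: [3.111, -0.3, 0.129]
wrist_force: [-0.6, -0.5, -2.7]
width: 0.444
```

Request:
{"op": "servo_tool", "data": {
  "moves": [
    [255,[0.003,0.01,0],0],
    [255,[0.003,0.01,0],0],
    [255,[0.003,0.01,0],0],
    [255,[0.003,0.01,0],0],
    [255,[0.002,0.009,0],0],
    [255,[0.002,0.008,0],0],
    [255,[0.002,0.006,0],0],
    [255,[0.002,0.005,0],0]
  ]
}}

```text
time: 45.82
tool_pos: [0.441, 0.0098, 0.1681]
tcp_rot: [3.11, -0.304, 0.123]
wrist_force: [-0.4, -0.1, -2.6]
width: 0.438
```

```bash
python3 - <<'E'
from h import *
delta((.4504,-.0281,.14)); s=bot.read_state();print(s['wrist_force'],s['width'])
E
```

```text
tcp [0.441  0.0098 0.1681] yaw x-axis -11.17 tilt [ 0.077 -0.022 -0.997]
tool delta [0.0143 0.0351 0.0296]
[-0.40383363 -0.13672496 -2.61046566] 0.438376525491843
```

Request:
{"op": "servo_tool", "data": {
  "moves": [
    [255,[0.003,0.007,0],0],
    [255,[0.003,0.007,0],0],
    [255,[0.003,0.006,0],0],
    [255,[0.002,0.005,0.001],0],
    [255,[0.001,0.004,0.002],0],
    [255,[0,0.001,0.002],0],
    [255,[0,0,0.002],0],
    [255,[0,0,0.0],0]
  ]
}}

```text
time: 46.48
tool_pos: [0.4485, -0.0266, 0.1616]
tcp_rot: [3.11, -0.306, 0.123]
wrist_force: [0.4, -0.1, -1.8]
width: 0.441
```

```bash
cat >> h.py <<'E'
def three(n):
    d=grab(('wrist','scene','side'));c=d['wrist']
    a=d['scene']['pixels'][140:230,240:345];b=d['side']['pixels'][205:315,215:325];w=c['pixels'][200:400,220:420]
    save(np.hstack([cv2.resize(x,(266,266),interpolation=2) for x in(a,b,w)]),n); return d
E
python3 - <<'E'
from h import *
delta((.4504,-.0281,.13)); s=bot.read_state();print(s['wrist_force'],s['width'])
d=three('p24.png'); heldcol(d['wrist'],s,.09)
E
```

```text
tcp [ 0.4485 -0.0266  0.1616] yaw x-axis -11.24 tilt [ 0.077 -0.022 -0.997]
tool delta [-0.0003  0.0009  0.0317]
[ 0.35702706 -0.10667093 -1.81385716] 0.4408748019982233
236 [16.1  0.6 85. ] [73 67 69]
239 [14.2  0.6 84.7] [70 63 63]
242 [12.1  0.6 85.2] [65 62 61]
245 [10.1  0.6 85.3] [61 56 59]
254 [ 2.6  0.6 89.3] [68 62 65]
257 [ 1.   0.6 87.8] [68 65 66]
260 [-0.7  0.6 87. ] [68 65 62]
263 [-1.7  0.6 84.2] [43 41 40]
266 [-1.3  0.6 78. ] [16 14 13]
269 [-1.9  0.6 74.7] [29 30 31]
272 [14.4  0.6 31.5] [ 8 12 11]
275 [15.2  0.6 26.1] [18 14 18]
278 [15.   0.6 23.1] [ 7 13 13]
281 [15.9  0.6 18.1] [14 14 12]
284 [16.5  0.6 13.6] [10  8 10]
287 [16.4  0.6 11. ] [16 16 14]
290 [16.8  0.6  7.3] [24 25 22]
293 [15.4  0.6  7.4] [21 22 23]
296 [14.3  0.6  6.9] [18 18 20]
299 [13.2  0.6  6.5] [25 27 30]
302 [12.2  0.6  5.7] [20 25 27]
305 [10.5  0.6  6.4] [21 22 23]
308 [10.   0.6  4.8] [43 40 39]
311 [9.6 0.6 3. ] [58 56 55]
314 [8.9 0.6 1.9] [64 57 63]
317 [7.3 0.6 2.5] [65 62 62]
320 [5.9 0.6 2.5] [68 62 63]
323 [5.  0.6 1.7] [66 61 62]
326 [3.8 0.6 1.4] [70 65 65]
329 [2.5 0.6 1.3] [68 66 63]
332 [0.9 0.6 1.6] [64 61 59]
335 [-0.2  0.6  1.1] [63 58 59]
338 [-1.7  0.6  1.3] [62 58 57]
341 [-3.1  0.6  1.2] [67 63 62]
344 [-4.   0.6  0.4] [69 62 65]
347 [-5.8  0.6  1.1] [64 59 57]
350 [-7.2  0.6  1. ] [64 60 61]
353 [-7.9  0.6 -0.1] [65 61 61]
356 [-9.9  0.6  0.7] [61 56 59]
359 [-11.1   0.6   0.4] [63 59 56]
362 [-11.4   0.6  -1.2] [66 62 64]
365 [-13.7   0.6  -0.1] [64 56 62]
368 [-18.5   0.6   4.1] [53 54 56]
371 [-19.9   0.6   3.9] [45 45 44]
374 [  77.6    0.4 -117.2] [46 43 47]
377 [-22.6   0.6   3.4] [130 110  78]
```

View pics/p24.png

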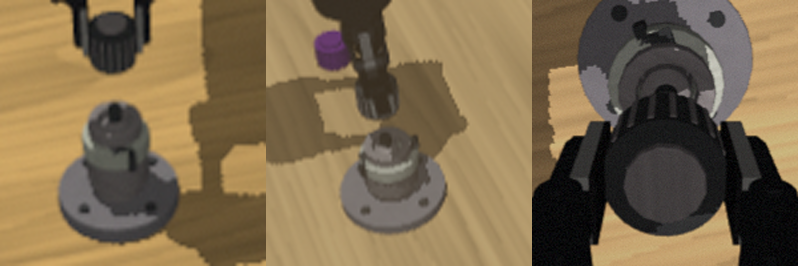

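Stub axis against cap centre is off by about +1.4 mm in tool x. I'm correcting it on the way down to just above the stub.

Request:
{"op": "servo_tool", "data": {
  "moves": [
    [255,[0.0006,0.0004,0.002],0],
    [255,[0.0002,0.0002,0.004],0],
    [255,[-0.0003,0,0.005],0],
    [255,[-0.0004,0,0.005],0],
    [255,[-0.0004,0,0.004],0],
    [255,[-0.0002,0,0.002],0],
    [255,[0,0,0.0],0],
    [255,[0,0,0],0]
  ]
}}

```text
time: 47.3
tool_pos: [0.4495, -0.0263, 0.1373]
tcp_rot: [3.11, -0.303, 0.123]
wrist_force: [-0.4, -0.2, -2.1]
width: 0.446
```

```bash
python3 - <<'E'
from h import *
delta((.4504,-.0281,.114)); s=bot.read_state();print(s['wrist_force'],s['width'])
d=three('p25.png')
for n in('scene','side'):
    c=d[n];C=cloud(c)
    for lab,lo,hi,r in(('cap',.100,.125,.045),('stub',.080,.090,.012),('thin',.068,.076,.03)):
        m=(abs(C[...,0]-.45)<r)&(abs(C[...,1]+.028)<r)&(C[...,2]>lo)&(C[...,2]<hi)&(c['depth']>0)
        if m.sum()>5: P=C[m]; print(n,lab,m.sum(),np.round(P.min(0)*1e3,1),np.round(P.max(0)*1e3,1))
E
```

```text
tcp [ 0.4495 -0.0263  0.1373] yaw x-axis -11.1 tilt [ 0.077 -0.022 -0.997]
tool delta [-0.0007  0.0014  0.0233]
[-0.42124965 -0.16590216 -2.14702697] 0.44570991172449814
scene cap 169 [443.6 -57.1 102.6] [469.6   1.7 125. ]
scene stub 27 [444.2 -32.5  80. ] [456.4 -20.9  89.6]
scene thin 121 [432.5 -54.1  68. ] [477.8  -3.8  76. ]
side cap 71 [426.6 -58.9 104. ] [466.6 -24.9 124.9]
side stub 15 [441.7 -35.2  80.6] [451.9 -26.   89.3]
side thin 89 [421.7 -53.9  68. ] [479.5 -13.6  75.9]
```

View pics/p25.png

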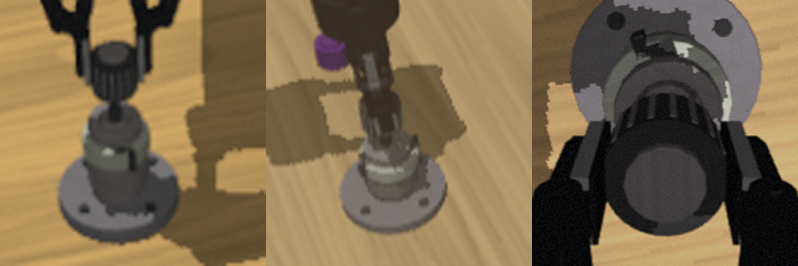

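Request:
{"op": "servo_tool", "data": {
  "moves": [
    [255,[0.0005,0.0006,0],0],
    [255,[0.0004,0.0005,0.001],0],
    [255,[0,0.0002,0.002],0],
    [255,[-0.0001,0,0.002],0],
    [255,[0,0,0.001],0],
    [255,[0,0,0],0],
    [255,[0,0,0],0],
    [255,[0,0,0],0]
  ]
}}

```text
time: 48.12
tool_pos: [0.4518, -0.0283, 0.1323]
tcp_rot: [3.11, -0.303, 0.128]
wrist_force: [0.3, 0.5, -2.3]
width: 0.442
```

```bash
python3 - <<'E'
from h import *
delta((.4508,-.0280,.114)); s=bot.read_state();print(s['wrist_force'],s['torque'])
d=three('p26.png')
E
```

```text
tcp [ 0.4518 -0.0283  0.1323] yaw x-axis -11.12 tilt [ 0.08  -0.022 -0.997]
tool delta [-0.0026 -0.0002  0.0181]
[ 0.31913742  0.49521679 -2.29241173] [0.06170276 0.04769266 0.00639589]
```

View pics/p26.png

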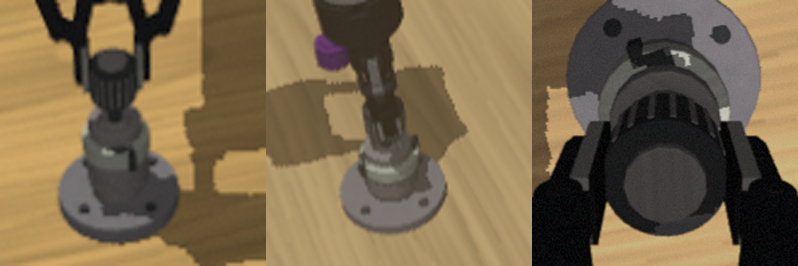

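Request:
{"op": "servo_tool", "data": {
  "moves": [
    [255,[-0.0006,0,0.001],0],
    [255,[-0.0004,0,0.002],0],
    [255,[-0.0003,0,0.002],0],
    [255,[-0.0002,0,0.002],0],
    [255,[-0.0001,0,0.001],0],
    [255,[0,0,0],0],
    [255,[0,0,0],0],
    [255,[0,0,0],0]
  ]
}}

```text
time: 48.93
tool_pos: [0.4507, -0.0281, 0.1232]
tcp_rot: [3.11, -0.303, 0.128]
wrist_force: [-0.3, -0.3, -3.0]
width: 0.443
```

```bash
python3 - <<'E'
from h import *
delta((.4508,-.0280,.114)); s=bot.read_state();print(s['wrist_force'],s['torque'])
d=three('p27.png')
E
```

```text
tcp [ 0.4507 -0.0281  0.1232] yaw x-axis -11.11 tilt [ 0.08  -0.022 -0.997]
tool delta [-0.0007 -0.0002  0.0092]
[-0.31725674 -0.31748847 -3.01120908] [0.02818274 0.02696936 0.00132707]
```

View pics/p27.png

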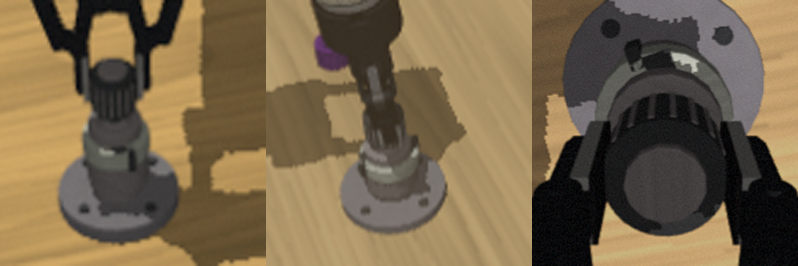

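Request:
{"op": "servo_tool", "data": {
  "moves": [
    [255,[-0.0002,0,0.001],0],
    [255,[-0.0001,0,0.001],0],
    [255,[-0.0001,0,0.001],0],
    [255,[-0.0001,0,0.001],0],
    [255,[0,0,0.0005],0],
    [255,[0,0,0],0],
    [255,[0,0,0],0],
    [255,[0,0,0],0]
  ]
}}

```text
time: 49.75
tool_pos: [0.4509, -0.0282, 0.1186]
tcp_rot: [3.11, -0.303, 0.129]
wrist_force: [0.1, -0.4, -2.2]
width: 0.45
```

```bash
python3 - <<'E'
from h import *
delta((.4506,-.0280,.113)); s=bot.read_state();print(s['wrist_force'],s['torque'])
E
```

```text
tcp [ 0.4509 -0.0282  0.1186] yaw x-axis -11.11 tilt [ 0.081 -0.022 -0.996]
tool delta [-0.0008 -0.0001  0.0055]
[ 0.08997312 -0.35914304 -2.1848446 ] [ 0.03020936  0.07304964 -0.00827723]
```

Below the stub's top with no contact, so the bore is over the stub. I'm seating it.

Request:
{"op": "servo_tool", "data": {
  "moves": [
    [255,[-0.0002,0,0.001],0],
    [255,[-0.0001,0,0.001],0],
    [255,[-0.0001,0,0.001],0],
    [255,[-0.0001,0,0.001],0],
    [255,[0,0,0.0006],0],
    [255,[0,0,0.0005],0],
    [255,[0,0,0.0004],0],
    [255,[0,0,0.0003],0]
  ]
}}

```text
time: 50.42
tool_pos: [0.4513, -0.0282, 0.1131]
tcp_rot: [3.11, -0.303, 0.13]
wrist_force: [-2.2, 0.5, 1.9]
width: 0.446
```

```bash
python3 - <<'E'
from h import *
delta((.4506,-.0280,.113)); s=bot.read_state();print(s['wrist_force'],s['torque'])
three('p28.png'); ztop(0,.012,.10,.12); ztop(.014,.019,.10,.112)
E
```

```text
tcp [ 0.4513 -0.0282  0.1131] yaw x-axis -11.12 tilt [ 0.081 -0.022 -0.996]
tool delta [-0.0007 -0.      0.    ]
[-2.21187138  0.45079164  1.92053268] [0.12962085 0.33994868 0.0617718 ]
top n 2435 [111.  111.7 112.4] slopes [-0.008 -0.003] z0 111.7
top n 2709 [106.9 107.7 108.4] slopes [-0.009 -0.006] z0 107.7
```

View pics/p28.png

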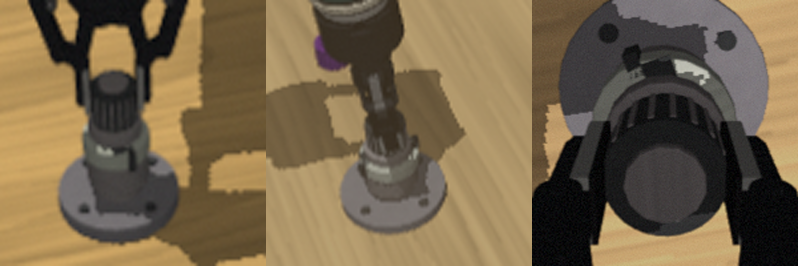

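The cap is seated: boss at 111.7 mm, rim at 107.7 mm, flat, with contact force. I'm releasing.

Request:
{"op": "servo_tool", "data": {
  "moves": [
    [255,[-0.0004,0,0.0003],0],
    [200,[0,0,0],0],
    [150,[0,0,0],0],
    [100,[0,0,0],0],
    [60,[0,0,0],0],
    [60,[0,0,0],0],
    [60,[0,0,0],0],
    [60,[0,0,0],0]
  ]
}}

```text
time: 51.33
tool_pos: [0.4525, -0.0284, 0.113]
tcp_rot: [3.109, -0.303, 0.136]
wrist_force: [-0.2, -0.4, 0.4]
width: 0.761
```

```bash
python3 - <<'E'
from h import *
s=bot.read_state();print(s['wrist_force'],s['width']); delta((.4506,-.028,.2))
d=three('p29.png'); ztop(0,.012,.10,.12); c=d['wrist']; print(top(c,(.448,-.0277),.112,.013,.0025),top(c,(.448,-.0277),.108,.02,.0025),top(c,(.448,-.0277),.014,.055,.003))
E
```

```text
[-0.15883089 -0.39967994  0.37705766] 0.7609036100008063
tcp [ 0.4525 -0.0284  0.113 ] yaw x-axis -11.11 tilt [ 0.085 -0.023 -0.996]
tool delta [ 0.0058  0.0005 -0.0868]
top n 2419 [110.8 111.5 112.3] slopes [ 0.    -0.004] z0 111.5
(array([449.2, -28.5]), array([24.9, 25.6]), array([449.3, -28. ]), 13.3, 175) (array([448.9, -28.4]), array([39.4, 40.3]), array([449.2, -28.3]), 20.5, 269) (array([447.5, -27.7]), array([100.8, 105.1]), array([448. , -27.5]), 54.4, 574)
```

View pics/p29.png

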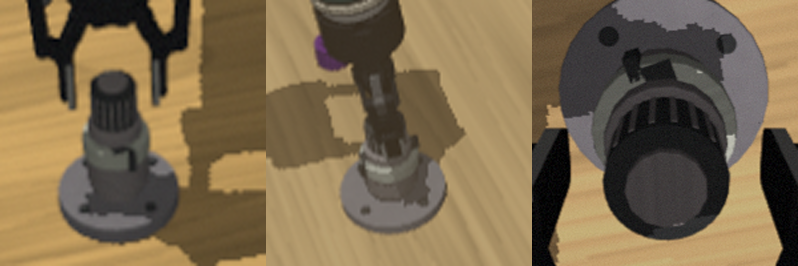

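The cap axis is within about 1.5 mm of the stand axis. I'm retreating straight up.

Request:
{"op": "servo_tool", "data": {
  "moves": [
    [40,[0.0003,0,-0.004],0],
    [0,[0.0006,0,-0.007],0],
    [0,[0.0008,0,-0.009],0],
    [0,[0.001,0,-0.011],0],
    [0,[0.001,0,-0.012],0],
    [0,[0.001,0,-0.012],0],
    [0,[0.001,0,-0.01],0],
    [0,[0,0,-0.005],0]
  ]
}}

```text
time: 52.2
tool_pos: [0.4515, -0.0278, 0.1898]
tcp_rot: [3.109, -0.303, 0.135]
wrist_force: [0.2, -0.2, 0.8]
width: 0.997
```

Request:
{"op": "servo_tool", "data": {
  "moves": [
    [0,[0,0,-0.01],0],
    [0,[0,0,-0.01],0],
    [0,[0,0,-0.01],0],
    [0,[0,0,-0.005],0],
    [0,[0,0,0],0],
    [0,[0,0,0],0],
    [0,[0,0,0],0],
    [0,[0,0,0],0]
  ]
}}

```text
time: 52.87
tool_pos: [0.4487, -0.0269, 0.2305]
tcp_rot: [3.109, -0.303, 0.141]
wrist_force: [-1.2, -0.2, 0.2]
width: 1.0
```

```bash
python3 - <<'E'
from h import *
s=bot.read_state();print(s['time'],s['wrist_force'],s['tool_pos'])
d=grab(('scene','side','wrist')); o=pickle.load(open('last_scene_side.pkl','rb')) 
save(d['scene']['pixels'],'f_scene.png')
for n in('wrist','scene','side'):
    c=d[n]
    for k,z,r in(('boss',.112,.013),('rim',.108,.02),('thin',.078,.024),('cut',.066,.03),('base',.014,.055)):
        try: print(n,k,top(c,(.448,-.0277),z,r,.0025))
        except Exception as e: print(n,k,'-')
for n in('scene','side'):
    C=cloud(d[n])
    for s2,(x,y),zt,r in(('tape',(.76,.009),.06,.045),('carton',(.664,.402),.045,.07)):
        m=(np.hypot(C[...,0]-x,C[...,1]-y)<r)&(C[...,2]>zt-.006); P=C[m]; print(n,s2,np.round(cv2.minEnclosingCircle(P[:,:2].astype(np.float32))[0],3))
E
```

```text
52.8667 [-1.19125266 -0.22133795  0.21041355] [ 0.44871232 -0.02690015  0.23050267]
wrist boss (array([448.8, -28.3]), array([24.6, 24.9]), array([448.9, -28.4]), 12.9, 95)
wrist rim (array([448.6, -28.3]), array([39.2, 39.4]), array([448.6, -28.3]), 20.1, 150)
wrist thin (array([446.1, -27.7]), array([45.5, 48.9]), array([449.1, -28. ]), 23.6, 174)
wrist cut (array([447.3, -27.6]), array([54.5, 60.6]), array([451.9, -28.4]), 31.3, 263)
wrist base (array([447.7, -27.5]), array([107.6, 107.9]), array([447.8, -27.6]), 54.6, 300)
scene boss (array([452.3, -27.2]), array([22.3, 30.4]), array([452.8, -27.4]), 17.1, 41)
scene rim (array([450.3, -27.5]), array([34.1, 43.8]), array([450.6, -27.7]), 22.7, 61)
scene thin (array([447.6, -26.6]), array([44.1, 49.8]), array([453.3, -27.2]), 24.1, 53)
scene cut (array([443.6, -26. ]), array([53.9, 74.2]), array([455.3, -28.4]), 32.5, 74)
scene base (array([452. , -28.6]), array([100.3, 103.4]), array([450.7, -28.8]), 56.1, 143)
side boss (array([448.4, -29.3]), array([27.9, 30.8]), array([447.3, -29.8]), 17.3, 38)
side rim (array([448. , -27.7]), array([34.9, 39.7]), array([445.9, -29.2]), 22.5, 79)
side thin (array([448.1, -27.6]), array([44.5, 45.3]), array([446.7, -30.8]), 23.6, 54)
side cut (array([448.5, -27.2]), array([54.3, 59.3]), array([448.2, -28.5]), 33.8, 83)
side base (array([446.6, -30.5]), array([101.6, 102.6]), array([447.8, -29.4]), 56.1, 137)
scene tape [0.762 0.008]
scene carton [0.665 0.405]
side tape [0.758 0.007]
side carton [0.663 0.403]
```

View pics/f_scene.png

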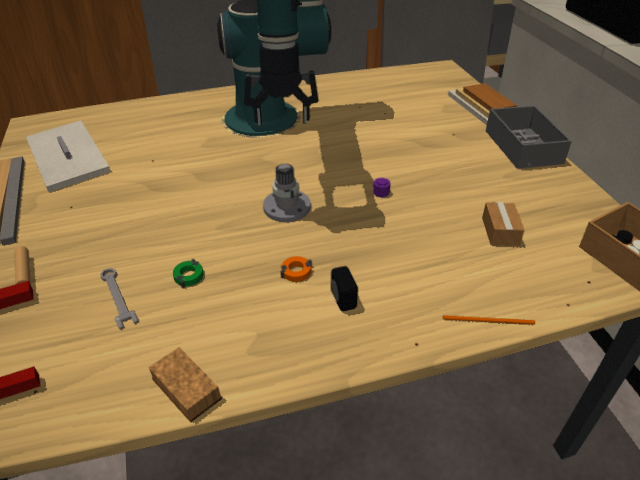

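The scene view shows the full stack on the stand at (287,190). The tape, carton, wrench and look-alikes have not moved, and the gripper is clear. I'm handing in the job.

```bash
python3 -c "
from workcell import bot
print(bot.finish_job())"
```

```text
the job is handed in; nothing more can be done
None
```

I threaded the tall collar, cutter head, thin collar and cap onto the stand in that order. Each part was lowered until I felt contact before I let go, and the job was handed in at about 53 s.

**Last checks:**
- **Heights:** the top faces measured 50 mm (tall collar), 65.7 mm (cutter), 77.6 mm (thin collar) and 111.7 mm (cap boss), against nominal 50, 66, 78 and 112 mm.
- **Flatness:** the cutter, thin collar and cap were flat to within 0.01 rad. I did not measure the tall collar's tilt separately.
- **Axis:** the cap sits about 1–1.5 mm off the stand's axis in the wrist view. The fits on the partly hidden lower rings ranged over 1–4 mm, and the scene and side cameras disagree by 2–5 mm in places.
- **Bystanders:** the tape and carton read the same as at the start, to within 2–3 mm. I only checked the wrench and the look-alikes by eye, and they look unmoved.
- **Gripper:** clear of everything, about 12 cm above its release height.

**Problems along the way:**
- **Tool tilt:** the tool drifted up to about 0.09 rad off vertical during moves and could not be levelled with this interface. I compensated for it on each descent.
- **First descent:** the first fast descent to the tall collar went 14 mm off. I backed out without moving the collar and repeated it slowly.

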